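# Run the waxed ball knobs out of the curved race and stop it up

### The arm

A 7-joint arm with a two-finger parallel gripper is mounted at the origin on the work surface. World frame = base frame: x ahead of the robot, y to its left, z up, the work surface at z = 0. Lengths are in m, angles in rad, forces in N, time in s.
With the tool pointing down it reaches from about 0.35 to 0.9 m from the base axis. Payload 8.1 kg.
Tool frame: the origin (TCP) lies at the centre of the arm's flange, where the gripper is bolted on; the fingertips stand 178 mm ahead of it and the grasp point (between the pads) lies 159 mm ahead of it; z points along the fingers, y is the direction in which the jaws open and shut (so a half turn about z gives the same grasp; the last joint's range is limited). The gripper opens to 92 mm and grips with 3 to 60 N. Pads are 19 mm wide; open, the fingers measure 130 mm over their backs; the gripper's body (75 mm by 190 mm) begins 47 mm behind the grasp point.
Start: joints at [-1.375, 0.434, 0.025, 1.573, -0.012, 1.134, -0.075], TCP at [0.184, 0.597, 0.405] pointing down, gripper open.
Joint ranges: [-2.62, 2.62], [-0.44, 2.09], [-1.27, 1.32], [0.08, 2.57], [-1.32, 4.46], [0.12, 2], [-2.74, 2.74]. Speed limits (rad/s): [2.22, 2.22, 3.01, 3.01, 3.14, 3.14, 3.14].

### API

Orientations are given as a rotation vector (axis times angle).
In Python, from cell import arm, get_image, camera_model gives the robot as it stands. The module is installed in compiled form; this text tells all that it offers.
- The arm moves only by the shell command python3 -m pendant 'ROWS' [FORCE]. ROWS is JSON, a list that holds one entry, the list of rows, each a list of 7 numbers: the shift along the tool's x, y, z in mm, then the turn, a rotation vector about the tool's x, y, z in rad, then the closure, from -1 (fully open) to 1 (shut). In form: [[[x, y, z, rx, ry, rz, hand], ...]]. A call has 1 to 20 rows; each row is the pose to reach, as a shift and turn from the pose commanded when the call began, along the tool's axes at that moment; what a row does not reach only later rows make up. A row lasts 1/8 s, in which the tool goes at most 62.5 mm and 10.7 degrees, less where a joint would pass 70% of its speed; a pose out of reach is approached as far as the arm can. A call with a gripper value outside its range is refused whole. The fingers move at their own pace and stop on an object; FORCE is the grip in N (left out, the last holds). Time passes only in rows, so rows that repeat a pose let the fingers close. It gives the time, the measured TCP pose, the force and the opening at its end, in the units of the state.
- arm.observe(): the state, without advancing time (a new reading comes with each control period).
- get_image(name): name is "scene" or "top" or "wrist"; returns the picture (480x640x3 uint8, red, green, blue); there is no depth.
- camera_model(name): a dict with "fx", "fy", "cx", "cy" (pixels), "k1" (the pictures are not rectified: a ray, as slopes to the right and down, at radius r is drawn at 1 + k1 r^2 times it, then the intrinsics apply), "position" and "orientation" of the camera in the world; the wrist camera has in their place "T_tool_cam" (4x4, takes a point from camera to tool coordinates, whose origin is the TCP and whose axes are the flange's). Camera axes: x right, y down, z forward; pixel columns grow to the right and rows downward; lengths in m; the calibration is good to about 2 mm. A picture is of the moment at which its call begins: read the wrist's pose just before it. camera_model takes no time and is no camera call.
- arm.sign_off(): hands the job in, once; it reports no verdict.
The state is a dict: "clock": time; "joints": joint angles; "dq": joint speeds; "joint_efforts": joint torques, N m; "position": TCP position; "ee_rot": TCP orientation; "force": force on the tool from outside, world axes, zero at the start; "ft_torque": the same for the moment, N m; "width": opening from 0.0 (shut) to 1.0 (fully open).
Only numpy, scipy, OpenCV 4.12 (cv2) and the standard library are available. Lean on these libraries where they do the work, as an engineer would, in place of code of your own. Each camera call takes 0.05 s, during which the arm holds its last target.

### The job

Push the wooden ball knobs, the foremost first, along the curved waxing race to the gap at its end, and lift each one out of the square well there; set it gently in a groove of the ribbed drying rack so that it does not roll off, no two knobs touching. When the race is empty, plug the square stop block fully home in the well, and leave the other things on the bench where they are.

Things in the scene. Friction and masses are not known exactly. Their poses are not given: they have to be found in the camera images.
- race: Waxing race, fixed: light wooden board 250 (x) x 192 (y) x 20 thick carrying a curved channel for the knobs. Origin: centre of its underside, z up. The channel is 42 wide between walnut walls 7 thick; its felt floor is the board's top, 20 above the bench. Inside the arc stands a wax dish 14 high. A knob pushed by another is pushed on as well.
- arc_centre (a point): Point on the board's top at (0, -31) in the race's frame: centre of the channel's arc, centre-line radius 95. Counted from the race's +x towards its +y, the channel starts at 24 deg (a sill 8 high closes its foot) and runs to 180 deg, where walls and strips end; from there the way goes straight on along the race's -y, 10 mm to the edge of the square well.
- slot_mid (a point): Middle of the open slot over the channel, half way along (102 deg), level with the top of the brass keep strips: 54 above the bench. The strips are 3 thick and overhang 4.5 a side: slot 33 wide. The 36 mm knobs cannot be lifted through it; shut fingers reach down through it behind a knob to push it. Push at mid-height with an upright face: pressed downwards by a slanting tip, a knob jams.
- well (a point): Exit gap: centre of the floor of the square well, at (-95, -61, 10) in the race's frame, sides along the race's x and y. It is 40.5 x 40.5, 10 deep; the board round it is flat and open, but 30 mm from its centre towards +y the channel walls end. A knob pushed out of the channel drops in and stays (centre 28 above the bench), to be gripped along the race's x and lifted straight up.
- knob1: Ball knob for a tuning peg: drilled acacia ball, 36 in diameter, about 20 g, the one nearest the exit, if there; origin at the ball's centre. Two or three of the four are there at the start, all inside the channel, its centre 38 above the bench. It rolls, but comes to rest soon on its own.
- knob2: Ball knob for a tuning peg: drilled acacia ball, 36 in diameter, about 20 g, the second from the exit; origin at the ball's centre. Two or three of the four are there at the start, all inside the channel, its centre 38 above the bench. It rolls, but comes to rest soon on its own.
- knob3: Ball knob for a tuning peg: drilled acacia ball, 36 in diameter, about 20 g, the third from the exit; origin at the ball's centre. Two or three of the four are there at the start, all inside the channel, its centre 38 above the bench. It rolls, but comes to rest soon on its own.
- knob4: Ball knob for a tuning peg: drilled acacia ball, 36 in diameter, about 20 g, the last, farthest from the exit; origin at the ball's centre. Two or three of the four are there at the start, all inside the channel, its centre 38 above the bench. It rolls, but comes to rest soon on its own.
- drying_rack: Ribbed drying rack, fixed: tray 176 (x) x 128 (y), side rails 30 high at y = +-(56 to 66), and between them five round ribs 14 thick along y, at x = -80, -40, 0, 40, 80, axes 22 above the bench. Origin: centre of its underside, z up. Grooves at x = -60, -20, 20, 60: a knob in one rests on two ribs, centre 37 above the bench, 40 from a knob in the next groove.
- stop_block: Stop block that closes the race: dark wooden square plug 38.5 x 38.5 x 34 high with a chamfered foot, topped by a grip bar 20 (x) x 38.5 (y) x 28 high; 62 high in all, about 70 g. Origin: centre of its underside, z up. It stands upright on the bench at the start. It goes into the well square to the race, any of the four ways round, with 1 mm of play on each side.
- caliper: Brass sliding caliper lying flat, 190 long, jaws 50, up to 14 high; origin under the middle of its beam. Leave alone.
- mallet: Dark walnut mallet lying on its side, head 58 x 115 x 56 high at +90 along its x, handle to -x, 267 long; leave alone.
- horn_bridge: Cream horn bridge piece, 74 x 16 x 22 high, by the peg rack's front lip; leave alone.
- wax_tin: Round steel wax tin, 64 in diameter, 28 high; leave alone.
- wax_brush: Small brush lying on the bench, 170 long; leave alone.
There are look-alikes about, which are no part of the job. Several things have the shape of the stop_block; the one meant has the colours described above.

How it is judged:
On the way, in this order (a step that is already met when the one before it is completed fails the run):
1. knob 1, if there, lies in the well at the exit gap (horizontal distance between knob1 and well below 0.008 m and z of knob1 in the frame of well below 0.022 m), for 0.2 s.
2. knob 2, if there, lies in the well at the exit gap (horizontal distance between knob2 and well below 0.008 m and z of knob2 in the frame of well below 0.022 m), for 0.2 s.
3. knob 3, if there, lies in the well at the exit gap (horizontal distance between knob3 and well below 0.008 m and z of knob3 in the frame of well below 0.022 m), for 0.2 s.
4. knob 4, if there, lies in the well at the exit gap (horizontal distance between knob4 and well below 0.008 m and z of knob4 in the frame of well below 0.022 m), for 0.2 s.
At the end, for the whole second after the job is handed in: Every knob lies still in a groove of the drying rack (centre at most 41 mm above the bench), no two touching (centres over 37.5 mm apart); the stop block is upright in the well (within 0.06 rad), at most 3 mm off its centre and 2.5 mm above its floor, and released (x of knob1 in the frame of drying_rack between -0.078 and 0.078 m and y of knob1 in the frame of drying_rack between -0.056 and 0.056 m and z of knob1 in the frame of drying_rack between 0.03 and 0.041 m and linear speed of each of knob1, knob2, knob3, knob4, stop_block below 0.02 m/s and x of knob2 in the frame of drying_rack between -0.078 and 0.078 m and y of knob2 in the frame of drying_rack between -0.056 and 0.056 m and z of knob2 in the frame of drying_rack between 0.03 and 0.041 m and x of knob3 in the frame of drying_rack between -0.078 and 0.078 m and y of knob3 in the frame of drying_rack between -0.056 and 0.056 m and z of knob3 in the frame of drying_rack between 0.03 and 0.041 m and x of knob4 in the frame of drying_rack between -0.078 and 0.078 m and y of knob4 in the frame of drying_rack between -0.056 and 0.056 m and z of knob4 in the frame of drying_rack between 0.03 and 0.041 m and distance between knob1 and knob2 above 0.0375 m and distance between each of knob1, knob2 and knob3 above 0.0375 m and distance between each of knob1, knob2, knob3 and knob4 above 0.0375 m and horizontal distance between stop_block and well below 0.003 m and z of stop_block in the frame of well below 0.0025 m and angle between stop_block's own z axis and vertical below 0.06 rad).
It fails at once if knob 1 is dropped or flung onto the drying rack (it meets the rack faster than 0.4 m/s) (contact force between knob1 and drying_rack above 0.02 N and linear speed of knob1 above 0.4 m/s).
It fails at once if knob 2 is dropped or flung onto the drying rack (it meets the rack faster than 0.4 m/s) (contact force between knob2 and drying_rack above 0.02 N and linear speed of knob2 above 0.4 m/s).
It fails at once if knob 3 is dropped or flung onto the drying rack (it meets the rack faster than 0.4 m/s) (contact force between knob3 and drying_rack above 0.02 N and linear speed of knob3 above 0.4 m/s).
It fails at once if knob 4 is dropped or flung onto the drying rack (it meets the rack faster than 0.4 m/s) (contact force between knob4 and drying_rack above 0.02 N and linear speed of knob4 above 0.4 m/s).
It fails at once if the caliper, mallet, horn bridge, wax tin or brush is shifted by more than 3 cm (distance of any of caliper, mallet, horn_bridge, wax_tin, wax_brush from where it was at the start of the episode above 0.03 m).
Of knob1, knob2, knob3, knob4 only 2 to 3 are there at a start; the rules pass over those that are not, and their reading is None.
At some moment in a run one of stop_block may be knocked a few centimetres aside while the robot is not near it.
It also fails if it takes over 210 s, if anything falls off the work surface, if the arm or the gripper's body presses on something with over 40 N, if the wrist force passes 120 N, or if a joint passes its speed limit or range.

## Working session

There is one attempt and no reset: what is moved stays moved. The work goes in short steps, Python scripts to look and compute and a shell command to move; the robot and the scene stay as the last step left them, time stands still between calls to the robot, and variables do not carry over. Pictures are saved under pics/ and viewed, and the job is handed in when it is done.

```bash
mkdir -p pics
python3 - <<'E'
from cell import arm,get_image,camera_model
import cv2
s=arm.observe(); print(s)
for n in ["scene","top","wrist"]:
    im=get_image(n); cv2.imwrite(f"pics/{n}0.png",im[:,:,::-1]); print(n,camera_model(n))
E
```

```text
{'clock': 0.0, 'joints': array([-1.37462186,  0.4352275 ,  0.024953  ,  1.57408662, -0.01160504,
        1.13397647, -0.07512073]), 'dq': array([-0.00085745,  0.00064478, -0.00021946,  0.00040756, -0.00013939,
        0.00137348, -0.00126099]), 'joint_efforts': array([-2.61732042e-03, -6.67859888e+01,  9.83480997e-01, -3.14461827e+01,
       -6.08221767e-02,  4.30641964e-02,  1.39301678e-04]), 'position': array([0.18392147, 0.59709053, 0.40394576]), 'ee_rot': array([-4.67670326e-01, -3.10648258e+00,  2.43399499e-03]), 'force': array([-0.53068769,  0.17143179,  0.49980464]), 'ft_torque': array([ 0.02055122, -0.00637827,  0.03100391]), 'width': 1.0005698137422714}
scene {'fx': 481.4158008180991, 'fy': 481.4158008180991, 'cx': 326.8893831780978, 'cy': 224.22133663411267, 'k1': -0.08431738190331296, 'position': array([ 1.24582577, -0.42971622,  0.84773196]), 'orientation': array([-2.0869209 , -1.17293468,  0.50697789])}
top {'fx': 461.8198754050191, 'fy': 461.8198754050191, 'cx': 316.7559383712577, 'cy': 245.88597927447353, 'k1': 0.014203100356336703, 'position': array([ 0.34850406, -0.02298906,  1.10047312]), 'orientation': array([-2.09197002,  2.14420742, -0.18710628])}
wrist {'fx': 331.6586373891282, 'fy': 331.6586373891282, 'cx': 321.20800607416936, 'cy': 238.252564289973, 'k1': -0.044195106067969614, 'T_tool_cam': array([[ 1.14477635e-03, -9.66992638e-01, -2.54801741e-01,
         6.90063167e-02],
       [ 9.99999032e-01,  1.30859352e-03, -4.73407494e-04,
        -9.93324393e-05],
       [ 7.91213467e-04, -2.54800952e-01,  9.66993200e-01,
         2.04727927e-02],
       [ 0.00000000e+00,  0.00000000e+00,  0.00000000e+00,
         1.00000000e+00]])}
```

View pics/scene0.png

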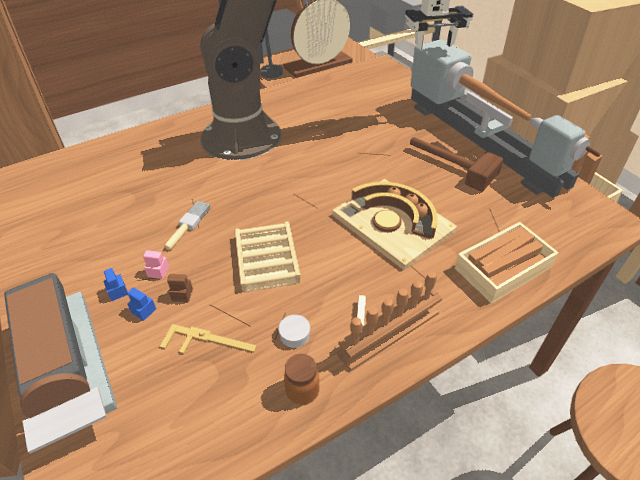

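View pics/top0.png

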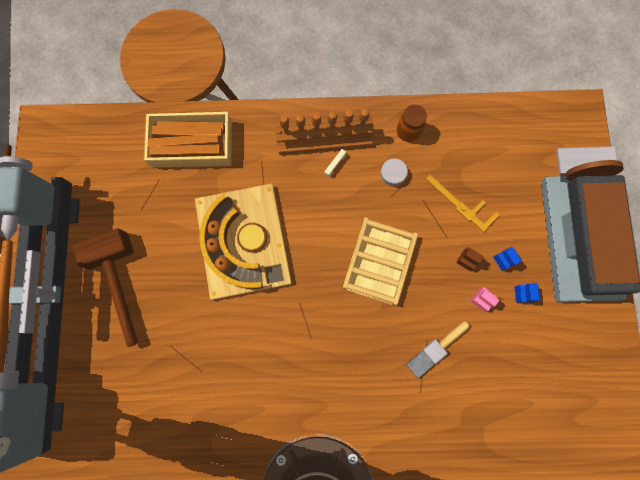

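View pics/wrist0.png

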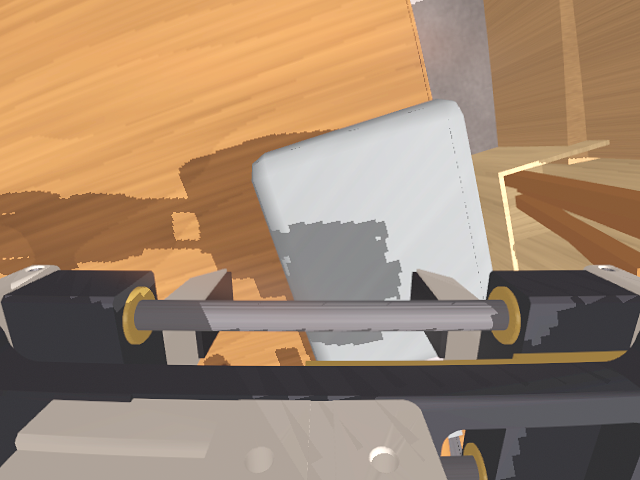

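The top view shows three knobs at about (214,227), (212,244) and (221,263), the well near (272,275), and the dark stop block near (470,259). I'll enlarge these to measure them.

```bash
cat > h.py <<'E'
import numpy as np,cv2
from scipy.spatial.transform import Rotation as R
from cell import arm,get_image,camera_model
def campose(n,s=None):
    m=camera_model(n)
    if n=="wrist":
        s=s or arm.observe(); T=np.eye(4);T[:3,:3]=R.from_rotvec(s['ee_rot']).as_matrix();T[:3,3]=s['position']
        T=T@m['T_tool_cam']; return m,T[:3,:3],T[:3,3]
    return m,R.from_rotvec(m['orientation']).as_matrix(),np.array(m['position'])
def unproj(n,px,z,s=None):
    m,Rm,p=campose(n,s)
    px=np.atleast_2d(px).astype(float)
    d=np.c_[(px[:,0]-m['cx'])/m['fx'],(px[:,1]-m['cy'])/m['fy']]
    u=d.copy()
    for _ in range(20): u=d/(1+m['k1']*(u**2).sum(1,keepdims=True))
    ray=np.c_[u,np.ones(len(u))]@Rm.T
    t=(z-p[2])/ray[:,2]
    return p+ray*t[:,None]
def proj(n,P,s=None):
    m,Rm,p=campose(n,s)
    q=(np.atleast_2d(P)-p)@Rm; u=q[:,:2]/q[:,2:]
    u=u*(1+m['k1']*(u**2).sum(1,keepdims=True))
    return np.c_[u[:,0]*m['fx']+m['cx'],u[:,1]*m['fy']+m['cy']]
def crop(src,out,x0,y0,x1,y1,f):
    im=cv2.imread(src)[y0:y1,x0:x1]; cv2.imwrite(out,cv2.resize(im,None,fx=f,fy=f,interpolation=cv2.INTER_CUBIC))
E
python3 - <<'E'
from h import *
crop("pics/top0.png","pics/t_race.png",190,175,310,310,4.4)
crop("pics/top0.png","pics/t_rack.png",335,210,425,315,5)
crop("pics/top0.png","pics/t_blk.png",440,235,560,325,6)
E
```

```text
(no output)
```

View pics/t_race.png

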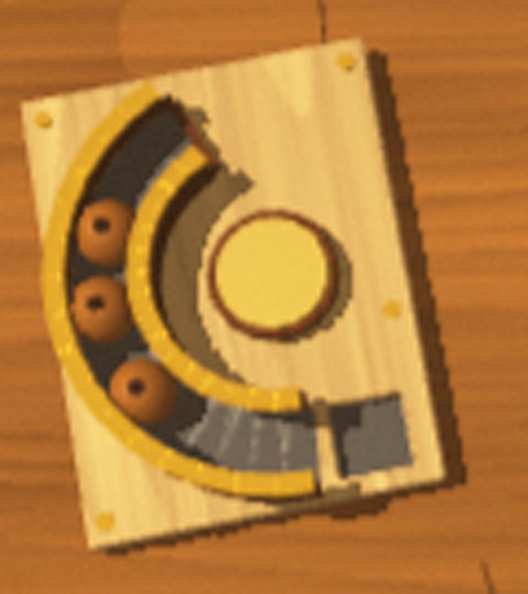

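View pics/t_rack.png

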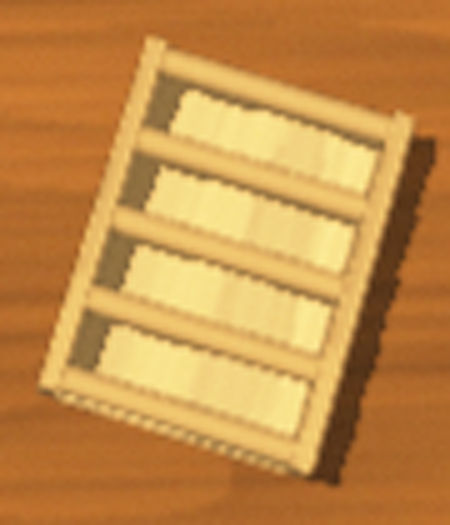

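View pics/t_blk.png

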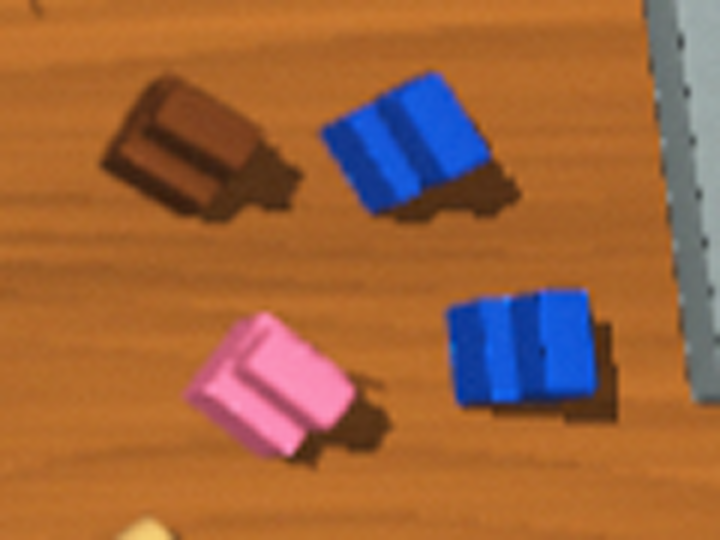

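```bash
cat >> h.py <<'E'
def fit2d(body,world):
    body=np.array(body,float);world=np.array(world)[:,:2]
    bc,wc=body.mean(0),world.mean(0); B=body-bc;W=world-wc
    a=np.arctan2((B[:,0]*W[:,1]-B[:,1]*W[:,0]).sum(),(B*W).sum())
    Rm=np.array([[np.cos(a),-np.sin(a)],[np.sin(a),np.cos(a)]])
    t=wc-Rm@bc; res=(body@Rm.T+t-world)*1000
    return a,t,res
def tw(a,t,p): 
    c,s=np.cos(a),np.sin(a); return np.array([c*p[0]-s*p[1]+t[0],s*p[0]+c*p[1]+t[1]])
E
python3 - <<'E'
from h import *
np.set_printoptions(precision=4,suppress=True)
c=np.array([[22,102],[360,38],[445,478],[90,548]])/4.4+[190-.4,175-.4]
a,t,r=fit2d([[.125,.096],[.125,-.096],[-.125,-.096],[-.125,.096]],unproj("top",c,.02))
print("race",a,t,r); 
print("well",tw(a,t,(-.095,-.061)),"arc",tw(a,t,(0,-.031)))
# well rim corners: tl(330,405) tr(400,393) br(410,462) bl(342,475)
w=np.array([[100,240],[0,0]])
k=np.array([[142,390],[100,308],[105,230]])/4.4+[189.6,174.6]
K=unproj("top",k,.038); ac=tw(a,t,(0,-.031))
for q in K: 
    d=q[:2]-ac; print("knob",q,np.hypot(*d),np.degrees(np.arctan2(d[1],d[0])-a))
# rack rails top z=.03 corners
c=np.array([[148,38],[412,115],[312,472],[42,388]])/5+[335-.4,210-.4]
a,t,r=fit2d([[.088,.066],[.088,-.066],[-.088,-.066],[-.088,.066]],unproj("top",c,.03))
print("rack",a,t,r)
for x in(-.06,-.02,.02,.06): print(x,tw(a,t,(x,0)))
c=np.array([[170,73],[262,132],[235,180],[148,122]])/6+[440-.4,235-.4]
P=unproj("top",c,.062);print("blk top",P,P.mean(0))
E
```

```text
race 0.17219277192936844 [0.5728 0.1658] [[-0.6985  0.6521]
 [ 0.2845 -1.1254]
 [ 0.41    0.1367]
 [ 0.004   0.3365]]
well [0.4897 0.0895] arc [0.5781 0.1353]
knob [0.5145 0.2084 0.038 ] 0.09692290672727844 121.17000895152657
knob [0.5593 0.2315 0.038 ] 0.09803514829334507 91.18934278161007
knob [0.602  0.2296 0.038 ] 0.09729089563403089 65.93326468461395
rack -0.3259052229195666 [ 0.5146 -0.1615] [[ 1.0597  1.0373]
 [-0.374  -1.07  ]
 [-0.6595 -1.2025]
 [-0.0263  1.2352]]
-0.06 [ 0.4578 -0.1423]
-0.02 [ 0.4957 -0.1551]
0.02 [ 0.5336 -0.1679]
0.06 [ 0.5715 -0.1807]
blk top [[ 0.5344 -0.3575  0.062 ]
 [ 0.5109 -0.39    0.062 ]
 [ 0.4929 -0.3783  0.062 ]
 [ 0.5158 -0.3477  0.062 ]] [ 0.5135 -0.3684  0.062 ]
```

```bash
cat >> h.py <<'E'
def go(x,y,z,yaw,s=None,b=None):
    """print tool-frame shift/turn from base pose b=(x,y,z,yaw) or measured pose to TCP target; yaw(deg) of tool x, tool down"""
    s=s or arm.observe()
    def P(x,y,z,w):
        w=np.radians(w); M=np.array([[np.cos(w),np.sin(w),0],[np.sin(w),-np.cos(w),0],[0,0,-1]]); return M,np.array([x,y,z])
    if b is None: M0,p0=R.from_rotvec(s['ee_rot']).as_matrix(),s['position']
    else: M0,p0=P(*b)
    M1,p1=P(x,y,z,yaw)
    d=M0.T@(p1-p0)*1000; r=R.from_matrix(M0.T@M1).as_rotvec()
    print("dmm",np.round(d,1),"rot",np.round(r,4),"rows",int(np.ceil(max(np.linalg.norm(d)/62.5,np.degrees(np.linalg.norm(r))/10.7))))
def st():
    s=arm.observe(); M=R.from_rotvec(s['ee_rot']).as_matrix()
    print("t",round(s['clock'],2),"p",np.round(s['position'],4),"yaw",round(np.degrees(np.arctan2(M[1,0],M[0,0])),2),"tilt",np.round(np.degrees(M[:2,2]),2),"F",np.round(s['force'],1),"w",round(s['width'],3),"q",np.round(s['joints'],2))
E
python3 -c "
from h import *
st(); go(.593,.078,.42,103)"
```

```text
t 0.15 p [0.1839 0.5971 0.4041] yaw 162.88 tilt [-0.01 -0.07] F [ 0.5  0.4 -0.4] w 1.002 q [-1.37  0.44  0.02  1.57 -0.01  1.13 -0.08]
dmm [-543.8 -375.7  -15.4] rot [-1.0000e-03  7.0000e-04  1.0451e+00] rows 11
```

```bash
python3 -m pendant '[[[-544,-376,-16,0,0,1.045,1],[-544,-376,-16,0,0,1.045,1],[-544,-376,-16,0,0,1.045,1],[-544,-376,-16,0,0,1.045,1],[-544,-376,-16,0,0,1.045,1],[-544,-376,-16,0,0,1.045,1],[-544,-376,-16,0,0,1.045,1],[-544,-376,-16,0,0,1.045,1],[-544,-376,-16,0,0,1.045,1],[-544,-376,-16,0,0,1.045,1],[-544,-376,-16,0,0,1.045,1],[-544,-376,-16,0,0,1.045,1],[-544,-376,-16,0,0,1.045,1],[-544,-376,-16,0,0,1.045,1],[-544,-376,-16,0,0,1.045,1],[-544,-376,-16,0,0,1.045,1]]]' 20
python3 - <<'E'
from h import *
st()
for n in ["wrist","scene"]: cv2.imwrite(f"pics/{n}1.png",get_image(n)[:,:,::-1])
crop("pics/scene1.png","pics/scene1c.png",300,60,500,260,3)
E
```

```text
clock: 2.15
position: [0.593, 0.0784, 0.4208]
ee_rot: [-1.954, -2.46, -0.0]
force: [0.2, 0.5, 0.8]
width: 0.0
t 2.15 p [0.593  0.0784 0.4208] yaw 103.06 tilt [0.   0.02] F [0.2 0.5 0.8] w 0.0 q [-0.56  0.4   0.47  1.65 -0.19  1.15  0.2 ]
```

View pics/wrist1.png

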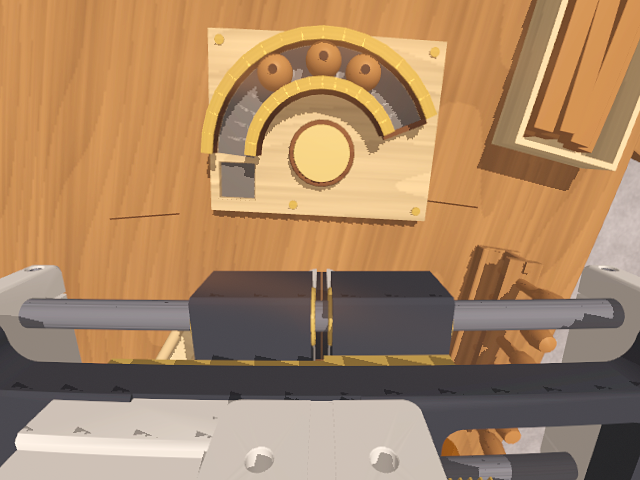

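View pics/scene1.png

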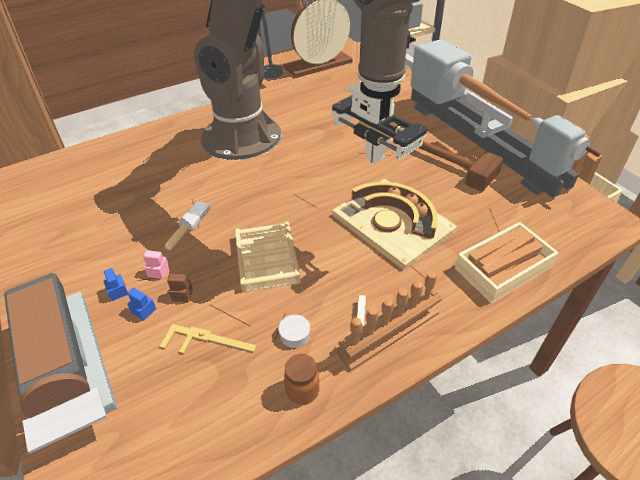

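Run:
```python
from h import *
crop("pics/wrist1.png","pics/w1c.png",195,15,455,230,3)
crop("pics/scene1.png","pics/s1c.png",320,70,440,180,5)
```

```text
(no output)
```

View pics/w1c.png

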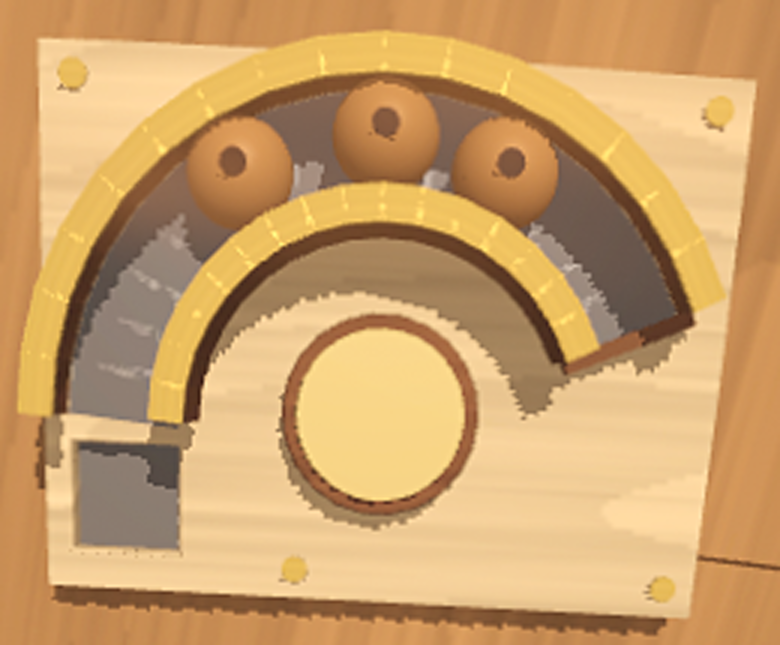

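View pics/s1c.png

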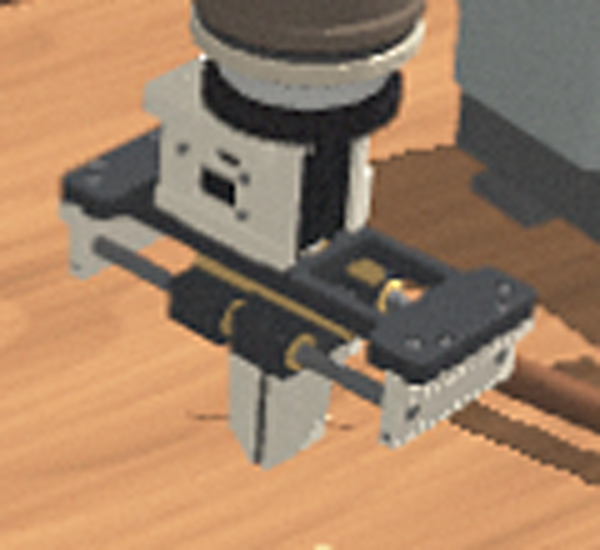

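Run:
```python
from h import *
np.set_printoptions(precision=4,suppress=True)
s=arm.observe()
o=np.array([195-.33,15-.33])
c=np.array([[756,80],[38,38],[50,585],[690,618]])/3+o
a,t,r=fit2d([[.125,.096],[-.125,.096],[-.125,-.096],[.125,-.096]],unproj("wrist",c,.02,s))
print("race",a,t,r)
print("well",tw(a,t,(-.095,-.061)),"arc",tw(a,t,(0,-.031)))
w=np.array([[74,440],[181,447],[181,550],[75,546]])/3+o
W=unproj("wrist",w,.02,s);print(W,W.mean(0))
d=unproj("wrist",np.array([[380,415]])/3+o,.034,s);print("dish",d)
ac=tw(a,t,(0,-.031))
for q in unproj("wrist",np.array([[240,171],[387,134],[506,172]])/3+o,.038,s):
    d=q[:2]-ac; print("knob",q,np.hypot(*d),np.degrees(np.arctan2(d[1],d[0])-a))
# strip ends (z=.054): outer end corners
e=np.array([[20,413],[58,413],[148,420],[185,422],[725,296],[690,310],[600,345],[565,362]])/3+o
for q in unproj("wrist",e,.054,s):
    d=q[:2]-ac; print("strip",np.hypot(*d),np.degrees(np.arctan2(d[1],d[0])-a))
```

```text
race 0.17636889481465184 [0.573  0.1676] [[ 0.248   0.2078]
 [-0.0808 -0.1393]
 [-0.0758 -0.0263]
 [-0.0913 -0.0422]]
well [0.4902 0.0909] arc [0.5785 0.1371]
[[0.4676 0.1079 0.02  ]
 [0.5074 0.1143 0.02  ]
 [0.5143 0.0761 0.02  ]
 [0.4741 0.0685 0.02  ]] [0.4909 0.0917 0.02  ]
dish [[0.5774 0.1425 0.034 ]]
knob [0.5134 0.21   0.038 ] 0.09773054919859524 121.66027257910748
knob [0.5589 0.2323 0.038 ] 0.0971485013483113 91.5061514941191
knob [0.6005 0.2299 0.038 ] 0.09538369119809216 66.50961153676852
strip 0.12237930852628204 -180.19226490070915
strip 0.10934608296293903 -180.51830690559123
strip 0.07863543472065869 -180.0598246695998
strip 0.0660405385835366 -180.01548057613465
strip 0.12269021023114238 24.249582304045102
strip 0.11044888799057861 24.191977988195145
strip 0.07890482422860667 24.214739567204916
strip 0.06621778498771025 23.349710098640934
```

```bash
cat >> h.py <<'E'
A=0.1764; AC=np.array([.5783,.1369]); RT=np.array([.573,.1674])
def fing(th,r=.095,off=8.3):
    w=np.radians(th)+A; p=AC+r*np.array([np.cos(w),np.sin(w)]); return p[0],p[1],th+off+np.degrees(A)-90
E
python3 -c "
from h import *
x,y,w=fing(40); print(x,y,w); go(x,y,.28,w)"
```

```text
0.6392288416479691 0.20978810777785845 -31.59302449389228
dmm [117.9  74.6 140.8] rot [-0.0000e+00 -2.0000e-04  2.3496e+00] rows 13
```

```bash
python3 -m pendant '[[[118,75,40,0,0,2.35,1],[118,75,40,0,0,2.35,1],[118,75,40,0,0,2.35,1],[118,75,40,0,0,2.35,1],[118,75,40,0,0,2.35,1],[118,75,40,0,0,2.35,1],[118,75,40,0,0,2.35,1],[118,75,40,0,0,2.35,1],[118,75,141,0,0,2.35,1],[118,75,141,0,0,2.35,1],[118,75,141,0,0,2.35,1],[118,75,141,0,0,2.35,1],[118,75,141,0,0,2.35,1],[118,75,141,0,0,2.35,1],[118,75,141,0,0,2.35,1],[118,75,141,0,0,2.35,1],[118,75,141,0,0,2.35,1],[118,75,141,0,0,2.35,1]]]'
python3 - <<'E'
from h import *
st(); x,y,w=fing(40);go(x,y,.204,w)
for n in ["wrist","scene"]: cv2.imwrite(f"pics/{n}2.png",get_image(n)[:,:,::-1])
crop("pics/scene2.png","pics/scene2c.png",320,120,480,280,4)
E
```

```text
clock: 4.5
position: [0.6397, 0.2096, 0.2798]
ee_rot: [-3.022, 0.856, -0.0]
force: [0.1, 0.6, 0.3]
width: 0.006
t 4.5 p [0.6397 0.2096 0.2798] yaw -31.63 tilt [0.   0.01] F [0.1 0.6 0.3] w 0.006 q [-0.95  0.81  0.96  1.63 -0.73  1.1  -1.9 ]
dmm [-0.5  0.1 75.8] rot [-0.0002  0.0001 -0.0006] rows 2
```

View pics/wrist2.png

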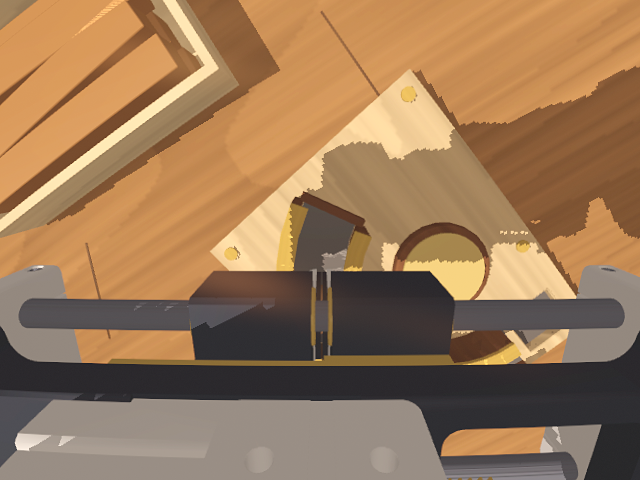

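View pics/scene2c.png

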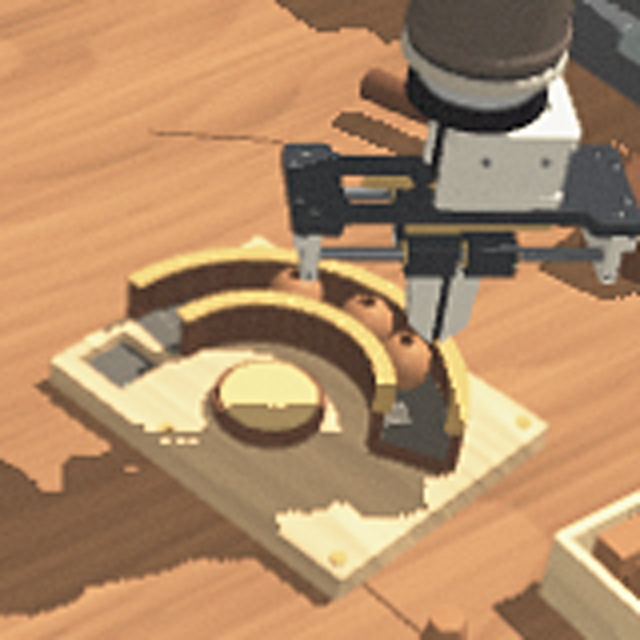

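```bash
python3 -m pendant '[[[0,0,20,0,0,0,1],[0,0,35,0,0,0,1],[0,0,45,0,0,0,1],[0,0,55,0,0,0,1],[0,0,65,0,0,0,1],[0,0,72,0,0,0,1],[0,0,76,0,0,0,1],[0,0,76,0,0,0,1]]]'
python3 - <<'E'
from h import *
st()
for n in ["scene","top"]: cv2.imwrite(f"pics/{n}3.png",get_image(n)[:,:,::-1])
crop("pics/scene3.png","pics/scene3c.png",320,120,480,280,4)
b=(*fing(40)[:2],.204,fing(40)[2])
for th in range(43,103,3):
    x,y,w=fing(th); go(x,y,.204,w,b=b)
E
```

```text
clock: 5.6
position: [0.6417, 0.208, 0.2106]
ee_rot: [-3.017, 0.858, -0.009]
force: [-15.5, -3.0, 54.9]
width: 0.003
t 5.6 p [0.6417 0.208  0.2106] yaw -31.75 tilt [0.39 0.17] F [-15.5  -3.   54.9] w 0.003 q [-0.91  0.88  0.9   1.68 -0.81  0.99 -1.85]
dmm [-4.9 -0.6  0. ] rot [ 0.      0.     -0.0524] rows 1
dmm [-9.9 -0.9  0. ] rot [ 0.      0.     -0.1047] rows 1
dmm [-14.9  -1.    0. ] rot [ 0.      0.     -0.1571] rows 1
dmm [-19.8  -0.8   0. ] rot [ 0.      0.     -0.2094] rows 2
dmm [-24.8  -0.3   0. ] rot [ 0.      0.     -0.2618] rows 2
dmm [-29.7   0.4   0. ] rot [ 0.      0.     -0.3142] rows 2
dmm [-34.6   1.3   0. ] rot [ 0.      0.     -0.3665] rows 2
dmm [-39.4   2.5   0. ] rot [ 0.      0.     -0.4189] rows 3
dmm [-44.2   4.    0. ] rot [ 0.      0.     -0.4712] rows 3
dmm [-48.8   5.7   0. ] rot [ 0.      0.     -0.5236] rows 3
dmm [-53.4   7.7   0. ] rot [ 0.     0.    -0.576] rows 4
dmm [-57.9   9.9   0. ] rot [ 0.      0.     -0.6283] rows 4
dmm [-62.2  12.3   0. ] rot [ 0.      0.     -0.6807] rows 4
dmm [-66.4  15.    0. ] rot [ 0.     0.    -0.733] rows 4
dmm [-70.5  17.8   0. ] rot [ 0.      0.     -0.7854] rows 5
dmm [-74.4  20.9   0. ] rot [ 0.      0.     -0.8378] rows 5
dmm [-78.1  24.2   0. ] rot [ 0.      0.     -0.8901] rows 5
dmm [-81.7  27.7   0. ] rot [ 0.      0.     -0.9425] rows 6
dmm [-85.1  31.3   0. ] rot [ 0.      0.     -0.9948] rows 6
dmm [-88.3  35.1   0. ] rot [ 0.      0.     -1.0472] rows 6
```

View pics/scene3c.png

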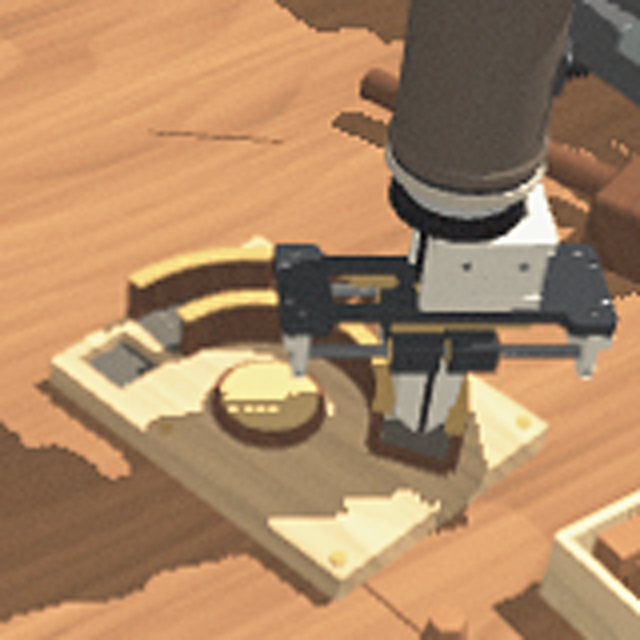

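```bash
python3 -m pendant '[[[0,0,-8,0,0,0,1],[0,0,-12,0,0,0,1],[0,0,-12,0,0,0,1]]]'
python3 - <<'E'
from h import *
st()
for n in ["scene","wrist"]: cv2.imwrite(f"pics/{n}4.png",get_image(n)[:,:,::-1])
crop("pics/scene4.png","pics/scene4c.png",400,180,460,250,9)
E
```

```text
clock: 6.08
position: [0.6411, 0.2094, 0.2127]
ee_rot: [3.02, -0.857, 0.007]
force: [18.1, -1.7, -35.1]
width: 0.005
t 6.08 p [0.6411 0.2094 0.2127] yaw -31.69 tilt [ 0.22 -0.17] F [ 18.1  -1.7 -35.1] w 0.005 q [-0.92  0.88  0.9   1.67 -0.8   0.99 -1.85]
```

View pics/scene4c.png

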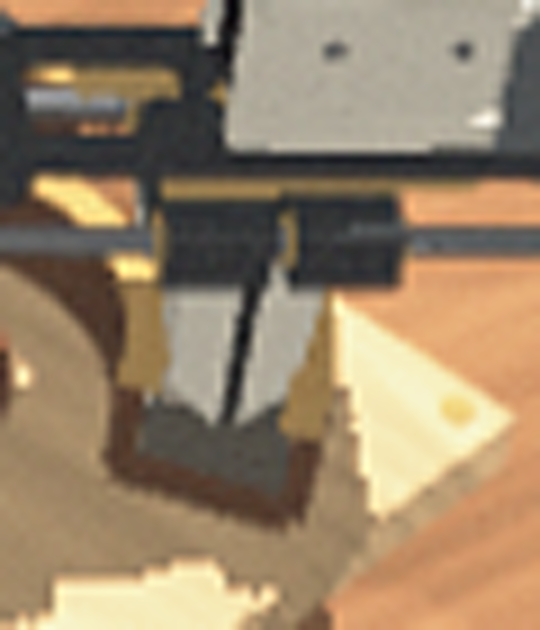

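View pics/wrist4.png

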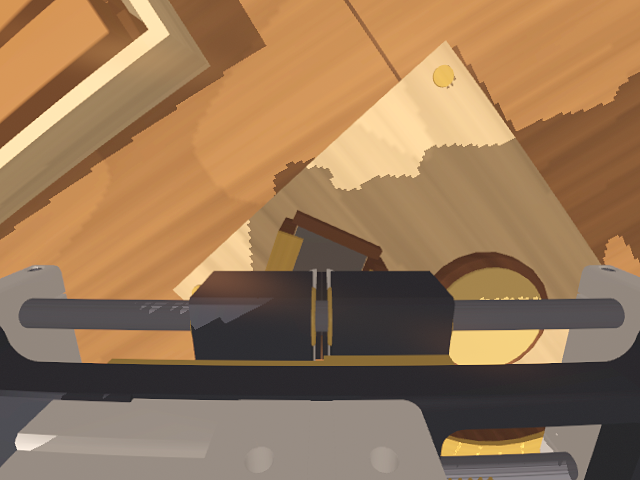

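```bash
python3 -m pendant '[[[0,0,-4,0,0,0.02,1],[0,0,-6,0,0,-0.02,1],[0,0,-8,0,0,0.02,1]]]'
```

```text
clock: 6.55
position: [0.6391, 0.211, 0.2216]
ee_rot: [3.014, -0.885, -0.004]
force: [-0.5, 0.4, 0.8]
width: 0.004
```

```bash
cat >> h.py <<'E'
def fing(th,r=.095,off=6):
    w=np.radians(th)+A; p=AC+r*np.array([np.cos(w),np.sin(w)]); return p[0],p[1],th+off+np.degrees(A)
E
python3 -c "
from h import *
st()
x,y,w=fing(39,off=0); print(x,y,w);go(x,y,.26,w)"
```

```text
t 6.55 p [0.6391 0.211  0.2216] yaw -32.73 tilt [-0.15  0.03] F [-0.5  0.4  0.8] w 0.004 q [-0.92  0.87  0.91  1.67 -0.8   1.02 -1.88]
0.6404916347716544 0.20871365165780914 49.10697550610772
dmm [  2.3   1.2 -38.4] rot [-9.0000e-04  2.7000e-03 -1.4283e+00] rows 8
```

```bash
python3 -m pendant '[[[0,0,-45,0,0,0,1],[0,0,-55,0,0,0,1],[2.3,1.2,-55,0,0,-1.43,1],[2.3,1.2,-55,0,0,-1.43,1],[2.3,1.2,-55,0,0,-1.43,1],[2.3,1.2,-55,0,0,-1.43,1],[2.3,1.2,-55,0,0,-1.43,1],[2.3,1.2,-55,0,0,-1.43,1],[2.3,1.2,-55,0,0,-1.43,1],[2.3,1.2,-55,0,0,-1.43,1],[2.3,1.2,-55,0,0,-1.43,1],[2.3,1.2,-55,0,0,-1.43,1],[2.3,1.2,-55,0,0,-1.43,1]]]'
python3 - <<'E'
from h import *
st()
x,y,w=fing(39,off=0); go(x,y,.202,w)
for n in ["scene","wrist"]: cv2.imwrite(f"pics/{n}5.png",get_image(n)[:,:,::-1])
crop("pics/scene5.png","pics/scene5c.png",320,120,480,280,4)
E
```

```text
clock: 8.18
position: [0.6409, 0.2075, 0.2786]
ee_rot: [2.858, 1.304, -0.0]
force: [0.3, -0.1, -1.2]
width: 0.002
t 8.18 p [0.6409 0.2075 0.2786] yaw 49.05 tilt [-0.01 -0.01] F [ 0.3 -0.1 -1.2] w 0.002 q [-0.76  0.69  0.6   1.61 -0.44  0.98 -0.73]
dmm [ 0.7 -1.2 76.6] rot [ 0.      0.0002 -0.0009] rows 2
```

View pics/scene5c.png

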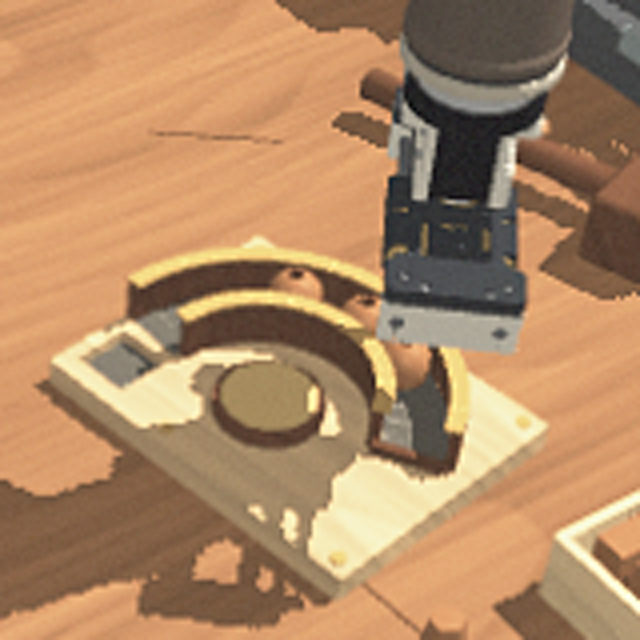

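View pics/wrist5.png

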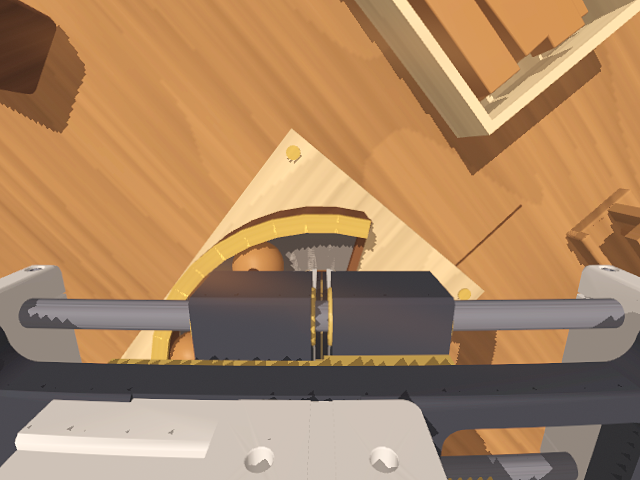

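```bash
python3 -c "
from h import *
st()
q=unproj('wrist',[[258,258]],.038)[0]; d=q[:2]-AC; print(q,np.hypot(*d),np.degrees(np.arctan2(d[1],d[0])-A))"
python3 -m pendant '[[[0.7,-1.2,25,0,0,0,1],[0.7,-1.2,40,0,0,0,1],[0.7,-1.2,48,0,0,0,1],[0.7,-1.2,54,0,0,0,1],[0.7,-1.2,60,0,0,0,1],[0.7,-1.2,62,0,0,0,1]]]'
```

```text
t 8.28 p [0.6409 0.2075 0.2786] yaw 49.1 tilt [-0.01 -0.01] F [ 0.2  0.6 -0.4] w 0.005 q [-0.76  0.69  0.6   1.61 -0.44  0.98 -0.73]
[0.60424215 0.2332295  0.038     ] 0.09976155902951037 64.82049709802517
clock: 9.02
position: [0.6406, 0.2087, 0.2166]
ee_rot: [-2.857, -1.306, 0.0]
force: [0.7, 0.7, -0.1]
width: 0.007
```

Free so far (tip at z ≈ 39 mm). Continuing down.

```bash
python3 -m pendant '[[[0,0,5,0,0,0,1],[0,0,9,0,0,0,1],[0,0,12,0,0,0,1],[0,0,14,0,0,0,1],[0,0,14,0,0,0,1]]]'
python3 - <<'E'
from h import *
st()
b=(*fing(39)[:2],.2025,fing(39,off=0)[2])
for th in list(range(42,102,3)):
    x,y,w=fing(th,off=min(6,(th-39)*.5)); go(x,y,.2025,w,b=b)
E
```

```text
clock: 9.65
position: [0.6405, 0.2087, 0.2026]
ee_rot: [2.857, 1.306, -0.0]
force: [0.5, -0.6, -0.9]
width: -0.001
t 9.65 p [0.6405 0.2087 0.2026] yaw 49.14 tilt [-0.01 -0.01] F [ 0.5 -0.6 -0.9] w -0.001 q [-0.73  0.77  0.54  1.66 -0.5   0.85 -0.69]
dmm [-0.1 -5.   0. ] rot [ 0.      0.     -0.0785] rows 1
dmm [-0.5 -9.9  0. ] rot [ 0.      0.     -0.1571] rows 1
dmm [ -1.2 -14.9   0. ] rot [ 0.      0.     -0.2356] rows 2
dmm [ -2.1 -19.8   0. ] rot [ 0.      0.     -0.3142] rows 2
dmm [ -3.2 -24.6   0. ] rot [ 0.      0.     -0.3665] rows 2
dmm [ -4.6 -29.4   0. ] rot [ 0.      0.     -0.4189] rows 3
dmm [ -6.3 -34.    0. ] rot [ 0.      0.     -0.4712] rows 3
dmm [ -8.2 -38.6   0. ] rot [ 0.      0.     -0.5236] rows 3
dmm [-10.4 -43.1   0. ] rot [ 0.     0.    -0.576] rows 4
dmm [-12.7 -47.5   0. ] rot [ 0.      0.     -0.6283] rows 4
dmm [-15.3 -51.7   0. ] rot [ 0.      0.     -0.6807] rows 4
dmm [-18.1 -55.8   0. ] rot [ 0.     0.    -0.733] rows 4
dmm [-21.2 -59.8   0. ] rot [ 0.      0.     -0.7854] rows 5
dmm [-24.4 -63.6   0. ] rot [ 0.      0.     -0.8378] rows 5
dmm [-27.8 -67.2   0. ] rot [ 0.      0.     -0.8901] rows 5
dmm [-31.4 -70.6   0. ] rot [ 0.      0.     -0.9425] rows 6
dmm [-35.2 -73.8   0. ] rot [ 0.      0.     -0.9948] rows 6
dmm [-39.2 -76.9   0. ] rot [ 0.      0.     -1.0472] rows 6
dmm [-43.3 -79.7   0. ] rot [ 0.      0.     -1.0996] rows 6
dmm [-47.5 -82.3   0. ] rot [ 0.      0.     -1.1519] rows 7
```

```bash
python3 -m pendant '[[[-0.1,-5,0,0,0,-0.078,1],[-0.5,-9.9,0,0,0,-0.157,1],[-1.2,-14.9,0,0,0,-0.236,1],[-2.1,-19.8,0,0,0,-0.314,1],[-3.2,-24.6,0,0,0,-0.366,1],[-4.6,-29.4,0,0,0,-0.419,1],[-6.3,-34,0,0,0,-0.471,1],[-8.2,-38.6,0,0,0,-0.524,1],[-10.4,-43.1,0,0,0,-0.576,1],[-12.7,-47.5,0,0,0,-0.628,1],[-15.3,-51.7,0,0,0,-0.681,1],[-18.1,-55.8,0,0,0,-0.733,1]]]'
python3 - <<'E'
from h import *
st()
for n in ["scene","top","wrist"]: cv2.imwrite(f"pics/{n}6.png",get_image(n)[:,:,::-1])
a=cv2.imread("pics/scene6.png")[120:280,310:480]; b=cv2.imread("pics/wrist6.png")[0:380]
cv2.imwrite("pics/m6.png",np.hstack([cv2.resize(a,(404,380)),cv2.resize(b,(396,235))[:,:] if 0 else cv2.resize(b,(396,380))]))
b=(*fing(75)[:2],.2025,fing(75)[2])
for th in list(range(78,130,3)):
    x,y,w=fing(th); go(x,y,.2025,w,b=b)
E
```

```text
clock: 11.15
position: [0.5862, 0.2315, 0.2028]
ee_rot: [2.196, 2.247, 0.0]
force: [0.3, -0.2, -0.1]
width: 0.006
t 11.15 p [0.5862 0.2315 0.2028] yaw 91.32 tilt [0.01 0.  ] F [ 0.3 -0.2 -0.1] w 0.006 q [-0.69  0.68  0.35  1.77 -0.32  0.75 -0.16]
dmm [ 0.4 -5.   0. ] rot [ 0.      0.     -0.0524] rows 1
dmm [ 0.5 -9.9  0. ] rot [ 0.      0.     -0.1047] rows 1
dmm [  0.4 -14.9   0. ] rot [ 0.      0.     -0.1571] rows 1
dmm [  0.  -19.9   0. ] rot [ 0.      0.     -0.2094] rows 2
dmm [ -0.6 -24.8   0. ] rot [ 0.      0.     -0.2618] rows 2
dmm [ -1.6 -29.7   0. ] rot [ 0.      0.     -0.3142] rows 2
dmm [ -2.7 -34.5   0. ] rot [ 0.      0.     -0.3665] rows 2
dmm [ -4.1 -39.3   0. ] rot [ 0.      0.     -0.4189] rows 3
dmm [ -5.8 -44.    0. ] rot [ 0.      0.     -0.4712] rows 3
dmm [ -7.7 -48.6   0. ] rot [ 0.      0.     -0.5236] rows 3
dmm [ -9.8 -53.1   0. ] rot [ 0.     0.    -0.576] rows 4
dmm [-12.2 -57.4   0. ] rot [ 0.      0.     -0.6283] rows 4
dmm [-14.8 -61.7   0. ] rot [ 0.      0.     -0.6807] rows 4
dmm [-17.6 -65.8   0. ] rot [ 0.     0.    -0.733] rows 4
dmm [-20.7 -69.7   0. ] rot [ 0.      0.     -0.7854] rows 5
dmm [-23.9 -73.5   0. ] rot [ 0.      0.     -0.8378] rows 5
dmm [-27.3 -77.1   0. ] rot [ 0.      0.     -0.8901] rows 5
dmm [-30.9 -80.5   0. ] rot [ 0.      0.     -0.9425] rows 6
```

View pics/m6.png

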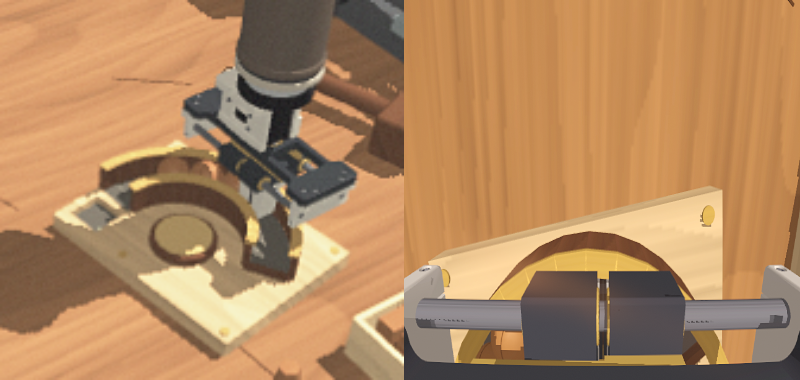

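```bash
python3 -m pendant '[[[0.4,-5,0,0,0,-0.052,1],[0.5,-9.9,0,0,0,-0.105,1],[0.4,-14.9,0,0,0,-0.157,1],[0,-19.9,0,0,0,-0.209,1],[-0.6,-24.8,0,0,0,-0.262,1],[-1.6,-29.7,0,0,0,-0.314,1],[-2.7,-34.5,0,0,0,-0.366,1],[-4.1,-39.3,0,0,0,-0.419,1],[-5.8,-44,0,0,0,-0.471,1],[-7.7,-48.6,0,0,0,-0.524,1]]]'
python3 - <<'E'
from h import *
st()
for n in ["scene","top","wrist"]: cv2.imwrite(f"pics/{n}7.png",get_image(n)[:,:,::-1])
a=cv2.imread("pics/scene7.png")[150:250,320:450]
c=cv2.imread("pics/top7.png")[175:310,190:310]
cv2.imwrite("pics/m7.png",np.hstack([cv2.resize(a,(520,400)),cv2.resize(c,(280,400))]))
b=(*fing(105)[:2],.2025,fing(105)[2])
for th in list(range(107,130,2)):
    x,y,w=fing(th); go(x,y,.2025,w,b=b)
E
```

```text
clock: 12.55
position: [0.5382, 0.2228, 0.2028]
ee_rot: [1.542, 2.737, 0.001]
force: [0.5, -0.7, -0.4]
width: 0.008
t 12.55 p [0.5382 0.2228 0.2028] yaw 121.22 tilt [0.03 0.01] F [ 0.5 -0.7 -0.4] w 0.008 q [-0.62  0.61  0.2   1.89 -0.18  0.66  0.23]
dmm [ 0.3 -3.3  0. ] rot [ 0.      0.     -0.0349] rows 1
dmm [ 0.5 -6.6  0. ] rot [ 0.      0.     -0.0698] rows 1
dmm [ 0.5 -9.9  0. ] rot [ 0.      0.     -0.1047] rows 1
dmm [  0.5 -13.2   0. ] rot [ 0.      0.     -0.1396] rows 1
dmm [  0.3 -16.6   0. ] rot [ 0.      0.     -0.1745] rows 1
dmm [ -0.  -19.9   0. ] rot [ 0.      0.     -0.2094] rows 2
dmm [ -0.4 -23.2   0. ] rot [ 0.      0.     -0.2443] rows 2
dmm [ -0.9 -26.4   0. ] rot [ 0.      0.     -0.2793] rows 2
dmm [ -1.6 -29.7   0. ] rot [ 0.      0.     -0.3142] rows 2
dmm [ -2.3 -32.9   0. ] rot [ 0.      0.     -0.3491] rows 2
dmm [ -3.2 -36.1   0. ] rot [ 0.     0.    -0.384] rows 3
dmm [ -4.1 -39.3   0. ] rot [ 0.      0.     -0.4189] rows 3
```

View pics/m7.png

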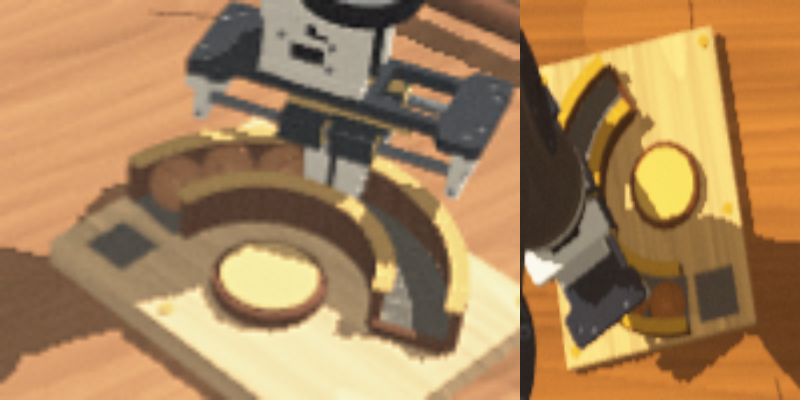

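View pics/wrist7.png

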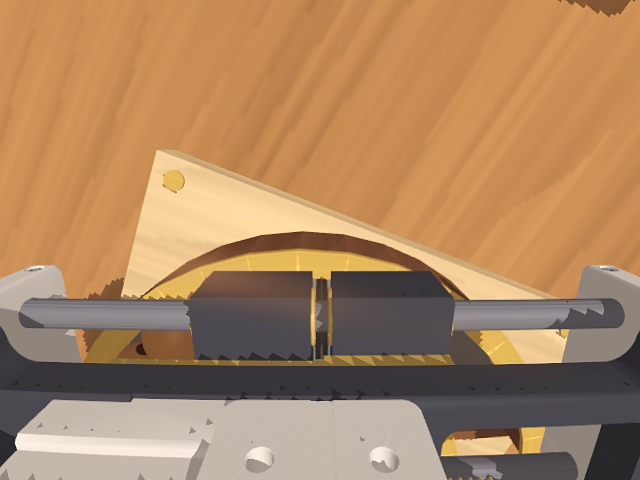

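```bash
python3 -m pendant '[[[0.3,-3.3,0,0,0,-0.035,1],[0.5,-6.6,0,0,0,-0.07,1],[0.5,-9.9,0,0,0,-0.105,1],[0.5,-13.2,0,0,0,-0.14,1],[0.4,-15,0,0,0,-0.157,1],[0.3,-16.6,0,0,0,-0.174,1]]]'
cat > look.py <<'E'
from h import *
import sys
k=sys.argv[1]
st()
cv2.imwrite(f"pics/scene{k}.png",get_image("scene")[:,:,::-1])
cv2.imwrite(f"pics/top{k}.png",get_image("top")[:,:,::-1])
a=cv2.imread(f"pics/scene{k}.png")[150:250,320:450]
c=cv2.imread(f"pics/top{k}.png")[235:310,190:310]
cv2.imwrite(f"pics/m{k}.png",np.hstack([cv2.resize(a,(390,300)),cv2.resize(c,(400,300))]))
E
python3 look.py 8
```

```text
clock: 13.45
position: [0.5237, 0.2144, 0.2028]
ee_rot: [1.298, 2.861, 0.0]
force: [1.4, 0.0, 0.1]
width: 0.007
t 13.45 p [0.5237 0.2144 0.2028] yaw 131.18 tilt [0.01 0.01] F [1.4 0.  0.1] w 0.007 q [-0.59  0.59  0.15  1.93 -0.14  0.64  0.36]
```

View pics/m8.png

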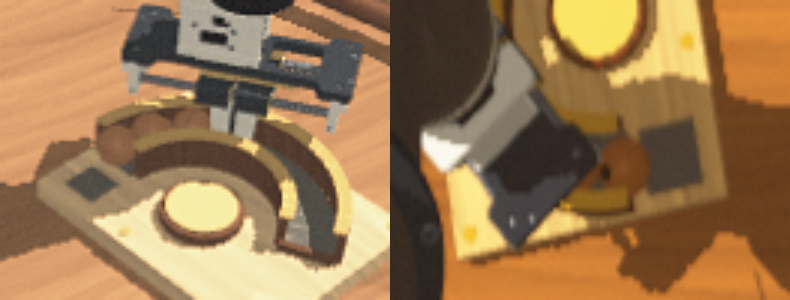

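```bash
python3 - <<'E'
from h import *
b=(*fing(115)[:2],.2025,fing(115)[2])
for th in np.arange(116.5,132,1.5):
    x,y,w=fing(th); print(th,end=' ');go(x,y,.2025,w,b=b)
E
python3 -m pendant '[[[0.2,-2.5,0,0,0,-0.026,1],[0.4,-5,0,0,0,-0.052,1],[0.5,-7.5,0,0,0,-0.079,1],[0.5,-7.5,0,0,0,-0.079,1]]]'; python3 look.py 9
```

```text
116.5 dmm [ 0.2 -2.5  0. ] rot [ 0.      0.     -0.0262] rows 1
118.0 dmm [ 0.4 -5.   0. ] rot [ 0.      0.     -0.0524] rows 1
119.5 dmm [ 0.5 -7.4  0. ] rot [ 0.      0.     -0.0785] rows 1
121.0 dmm [ 0.5 -9.9  0. ] rot [ 0.      0.     -0.1047] rows 1
122.5 dmm [  0.5 -12.4   0. ] rot [ 0.      0.     -0.1309] rows 1
124.0 dmm [  0.4 -14.9   0. ] rot [ 0.      0.     -0.1571] rows 1
125.5 dmm [  0.2 -17.4   0. ] rot [ 0.      0.     -0.1833] rows 1
127.0 dmm [ -0.  -19.9   0. ] rot [ 0.      0.     -0.2094] rows 2
128.5 dmm [ -0.3 -22.3   0. ] rot [ 0.      0.     -0.2356] rows 2
130.0 dmm [ -0.6 -24.8   0. ] rot [ 0.      0.     -0.2618] rows 2
131.5 dmm [ -1.1 -27.2   0. ] rot [ 0.     0.    -0.288] rows 2
clock: 14.05
position: [0.5176, 0.2097, 0.2028]
ee_rot: [-1.185, -2.909, 0.0]
force: [0.4, -0.2, 0.2]
width: 0.004
t 14.05 p [0.5176 0.2097 0.2028] yaw 135.68 tilt [-0.01 -0.  ] F [ 0.4 -0.2  0.2] w 0.004 q [-0.57  0.58  0.13  1.94 -0.12  0.63  0.43]
```

View pics/m9.png

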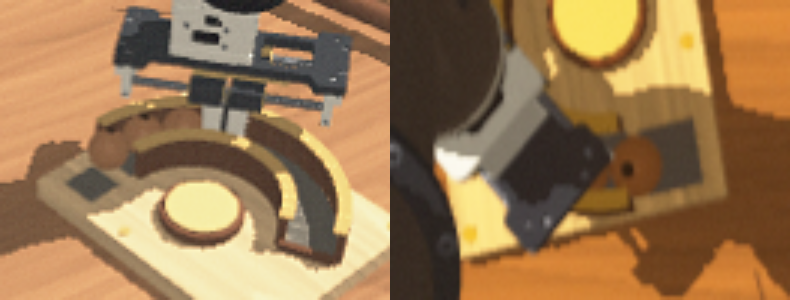

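```bash
python3 -m pendant '[[[0.2,-2.5,0,0,0,-0.026,1],[0.4,-5,0,0,0,-0.052,1],[0.4,-5,0,0,0,-0.052,1],[0.4,-5,0,0,0,-0.052,1]]]'; python3 look.py 10
```

```text
clock: 14.65
position: [0.5139, 0.2066, 0.2027]
ee_rot: [-1.11, -2.939, 0.0]
force: [0.4, -0.0, 0.4]
width: 0.003
t 14.65 p [0.5139 0.2066 0.2027] yaw 138.63 tilt [-0.01  0.  ] F [ 0.4 -0.   0.4] w 0.003 q [-0.56  0.57  0.11  1.95 -0.1   0.62  0.47]
```

View pics/m10.png

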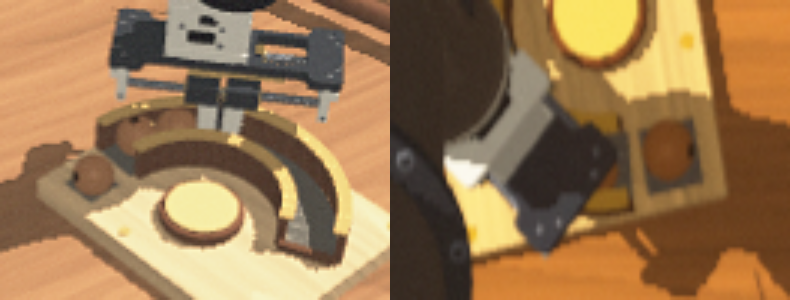

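```bash
python3 -m pendant '[[[0,0,-40,0,0,0,1],[0,0,-80,0,0,0,1],[0,0,-80,0,0,0,1]]]'
python3 - <<'E'
from h import *
st(); print(tw(A,RT,(-.095,-.061)))
go(.4903,.0908,.28,100.1); go(.4903,.0908,.2005,100.1)
E
```

```text
clock: 15.12
position: [0.515, 0.2071, 0.2856]
ee_rot: [1.108, 2.936, 0.007]
force: [-0.4, -0.1, -1.5]
width: 0.002
t 15.12 p [0.515  0.2071 0.2856] yaw 138.63 tilt [0.29 0.15] F [-0.4 -0.1 -1.5] w 0.002 q [-0.58  0.45  0.14  1.89 -0.08  0.8   0.45]
[0.49017891 0.09067538]
dmm [ -58.3 -103.7    5.2] rot [5.800e-03 1.000e-04 6.725e-01] rows 4
dmm [ -58.2 -104.1   84.7] rot [5.800e-03 1.000e-04 6.725e-01] rows 4
```

```bash
python3 -m pendant '[[[-58,-104,5,0,0,0.672,-0.3],[-58,-104,5,0,0,0.672,-0.3],[-58,-104,5,0,0,0.672,-0.3],[-58,-104,5,0,0,0.672,-0.3],[-58,-104,5,0,0,0.672,-0.3],[-58,-104,5,0,0,0.672,-0.3],[-58,-104,5,0,0,0.672,-0.3]]]'
python3 - <<'E'
from h import *
st(); 
go(.4903,.0908,.2005,100.1)
for n in ["scene","wrist"]: cv2.imwrite(f"pics/{n}11.png",get_image(n)[:,:,::-1])
E
```

```text
clock: 16.0
position: [0.4887, 0.0904, 0.2775]
ee_rot: [-2.014, -2.411, 0.0]
force: [0.7, 1.2, 0.1]
width: 0.647
t 16.0 p [0.4887 0.0904 0.2775] yaw 100.23 tilt [-0.02 -0.  ] F [0.7 1.2 0.1] w 0.647 q [-0.54  0.39  0.32  2.05 -0.18  0.73  0.08]
dmm [ 0.1  1.7 77. ] rot [-0.0003  0.      0.0023] rows 2
```

View pics/wrist11.png

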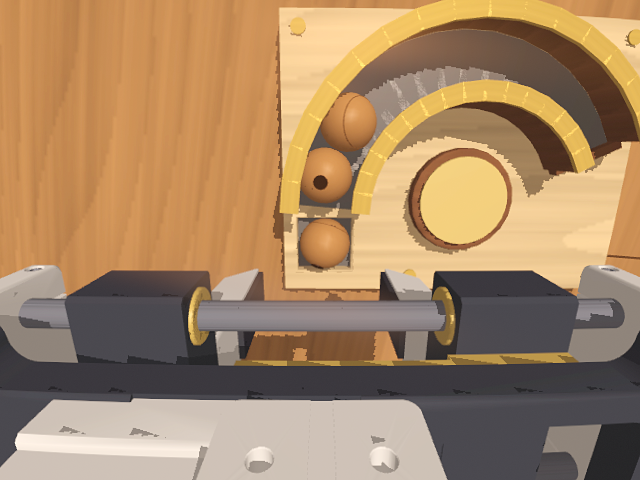

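View pics/scene11.png

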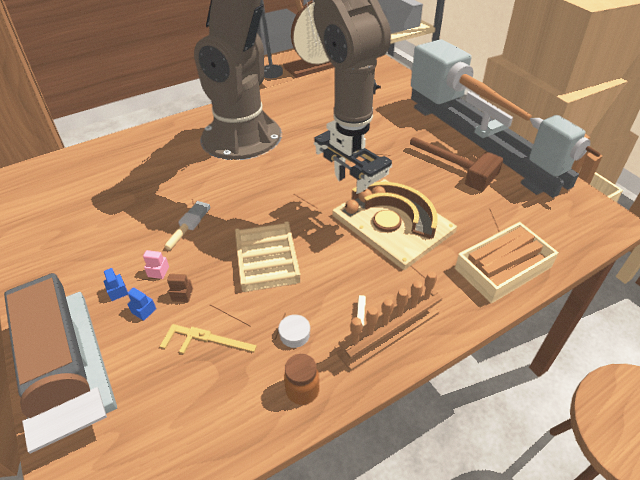

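Run:
```python
from h import *
crop("pics/wrist11.png","pics/w11c.png",275,85,385,295,3.6)
```

```text
(no output)
```

View pics/w11c.png

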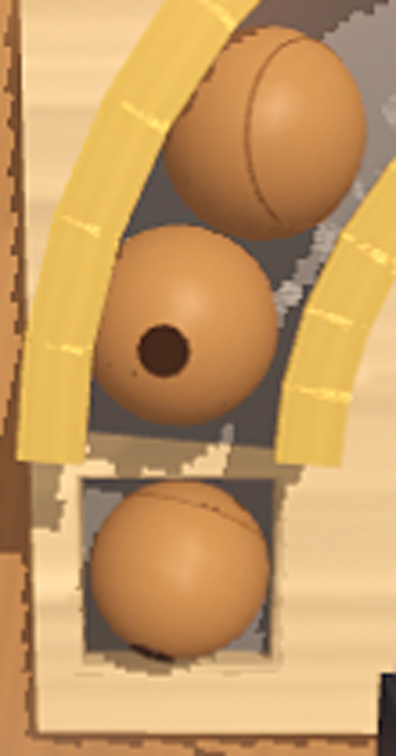

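Run:
```python
from h import *
np.set_printoptions(precision=4,suppress=True)
s=arm.observe(); o=np.array([275-.36,85-.36])
c=np.array([[82,478],[272,478],[275,662],[85,660]])/3.6+o
a,t,r=fit2d([[-.02025,.02025],[.02025,.02025],[.02025,-.02025],[-.02025,-.02025]],unproj("wrist",c,.02,s))
print(a,t,r); print(unproj("wrist",np.array([[180,569]])/3.6+o,.028,s))
```

```text
0.18549695591158286 [0.49   0.0925] [[-0.889   0.3566]
 [ 1.1083  0.9706]
 [ 0.0583 -0.2834]
 [-0.2775 -1.0438]]
[[0.4897 0.0953 0.028 ]]
```

```bash
python3 -c "
from h import *
go(.4901,.092,.2005,100.1)"
python3 -m pendant '[[[1.6,1.7,40,0,0,0,-0.3],[1.6,1.7,60,0,0,0,-0.3],[1.6,1.7,70,0,0,0,-0.3],[1.6,1.7,77,0,0,0,-0.3],[1.6,1.7,77,0,0,0,-0.3],[1.6,1.7,77,0,0,0,0.6],[1.6,1.7,77,0,0,0,0.6],[1.6,1.7,77,0,0,0,0.6],[1.6,1.7,77,0,0,0,0.6],[1.6,1.7,77,0,0,0,0.6]]]' 12; python3 look.py 12
```

```text
dmm [ 1.4  1.6 77.2] rot [-0.0001 -0.0001  0.0016] rows 2
clock: 17.35
position: [0.4903, 0.0922, 0.2009]
ee_rot: [2.016, 2.409, 0.001]
force: [-0.1, 0.0, 2.9]
width: 0.377
t 17.35 p [0.4903 0.0922 0.2009] yaw 100.14 tilt [0.03 0.01] F [-0.1  0.   2.9] w 0.377 q [-0.49  0.52  0.26  2.1  -0.25  0.55  0.13]
```

View pics/m12.png

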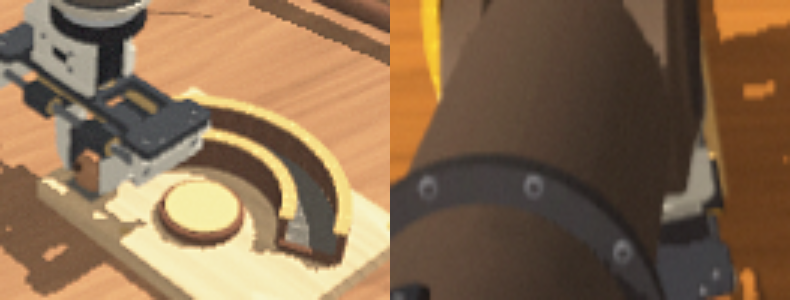

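```bash
python3 -m pendant '[[[0,0,-5,0,0,0,0.6],[0,0,-15,0,0,0,0.6],[0,0,-35,0,0,0,0.6],[0,0,-70,0,0,0,0.6],[0,0,-110,0,0,0,0.6],[0,0,-110,0,0,0,0.6]]]' 15; python3 look.py 13
python3 - <<'E'
from h import *
cv2.imwrite("pics/wrist13.png",get_image("wrist")[:,:,::-1])
E
```

```text
clock: 18.2
position: [0.4911, 0.0922, 0.3139]
ee_rot: [2.015, 2.407, 0.008]
force: [0.7, 0.1, -0.6]
width: 0.384
t 18.2 p [0.4911 0.0922 0.3139] yaw 100.13 tilt [0.31 0.12] F [ 0.7  0.1 -0.6] w 0.384 q [-0.56  0.34  0.35  2.01 -0.16  0.81  0.05]
```

View pics/m13.png

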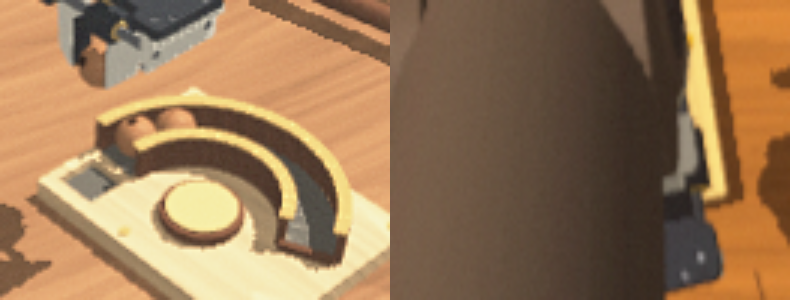

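View pics/wrist13.png

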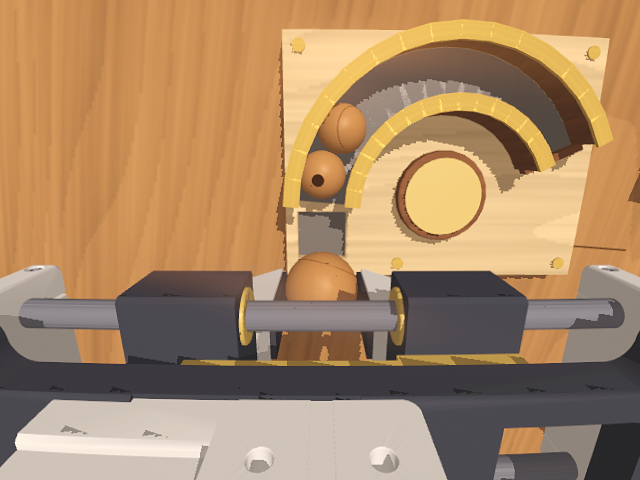

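```bash
python3 -c "
from h import *
s=st(); go(.5715,-.1807,.30,161.3,b=(.4903,.092,.3108,100.1))"
```

```text
t 18.35 p [0.4897 0.0921 0.3105] yaw 100.15 tilt [-0.03  0.  ] F [ 0.7  0.5 -0.8] w 0.379 q [-0.56  0.35  0.35  2.01 -0.16  0.81  0.05]
dmm [-282.7   32.1   10.8] rot [ 0.      0.     -1.0681] rows 6
```

```bash
python3 -m pendant '[[[-40,5,0,0,0,-0.15,0.6],[-90,10,0,0,0,-0.33,0.6],[-140,16,0,0,0,-0.51,0.6],[-190,22,5,0,0,-0.69,0.6],[-240,28,10,0,0,-0.87,0.6],[-283,32,11,0,0,-1.068,0.6],[-283,32,11,0,0,-1.068,0.6],[-283,32,11,0,0,-1.068,0.6],[-283,32,11,0,0,-1.068,0.6]]]'
python3 - <<'E'
from h import *
st()
cv2.imwrite("pics/wrist14.png",get_image("wrist")[:,:,::-1])
E
```

```text
clock: 19.48
position: [0.5713, -0.1791, 0.2992]
ee_rot: [-0.508, -3.099, -0.001]
force: [1.0, 0.6, -0.4]
width: 0.378
t 19.48 p [ 0.5713 -0.1791  0.2992] yaw 161.38 tilt [-0.06  0.06] F [ 1.   0.6 -0.4] w 0.378 q [ 0.13  0.5   0.13  1.77 -0.08  0.88  1.53]
```

View pics/wrist14.png

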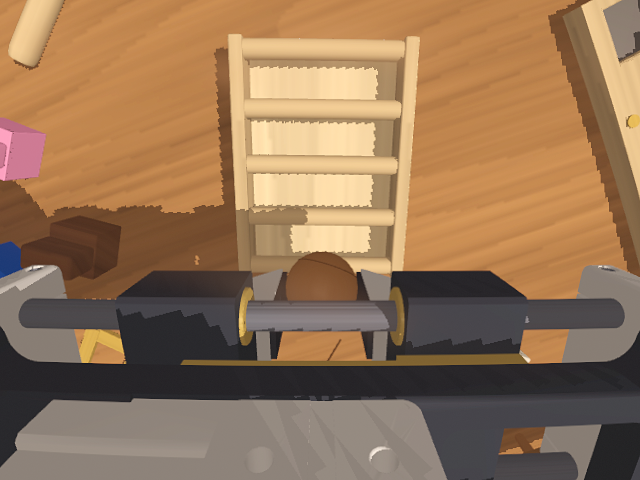

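Run:
```python
from h import *
np.set_printoptions(precision=4,suppress=True)
s=arm.observe()
P=unproj("wrist",[[325,48],[325,109],[325,164],[325,216.5],[325,264]],.024,s);print(P)
u=np.array([np.cos(-.326),np.sin(-.326)]); print((P[:,:2]-[.5146,-.1615])@u)
Q=unproj("wrist",[[229,35],[243,36],[403,38],[419,38],[240,262],[252,262],[392,262],[404,262]],.03,s)
v=np.array([-u[1],u[0]]); print(np.c_[(Q[:,:2]-[.5146,-.1615])@u,(Q[:,:2]-[.5146,-.1615])@v])
```

```text
[[ 0.4397 -0.1323  0.024 ]
 [ 0.4784 -0.1452  0.024 ]
 [ 0.5156 -0.1576  0.024 ]
 [ 0.5537 -0.1702  0.024 ]
 [ 0.5909 -0.1826  0.024 ]]
[-0.0803 -0.0396 -0.0004  0.0398  0.079 ]
[[-0.0871 -0.0618]
 [-0.0864 -0.0523]
 [-0.0854  0.0567]
 [-0.0856  0.0677]
 [ 0.0755 -0.0631]
 [ 0.0755 -0.0535]
 [ 0.0752  0.0575]
 [ 0.0752  0.0671]]
```

```bash
python3 -c "
from h import *
go(.5715,-.180,.2105,161.3)"
python3 -m pendant '[[[0,0,30,0,0,0,0.6],[0,0,55,0,0,0,0.6],[0,0.8,70,0,0,0,0.6],[0,0.8,78,0,0,0,0.6],[0,0.8,83,0,0,0,0.6],[0,0.8,86,0,0,0,0.6],[0,0.8,88,0,0,0,0.6],[0,0.8,88,0,0,0,0.6],[0,0.8,88.5,0,0,0,0.2],[0,0.8,88.5,0,0,0,0.15],[0,0.8,88.5,0,0,0,0.1],[0,0.8,88.5,0,0,0,0],[0,0.8,88.5,0,0,0,-0.1],[0,0.8,88.5,0,0,0,-0.2]]]'
python3 - <<'E'
from h import *
st()
cv2.imwrite("pics/scene15.png",get_image("scene")[:,:,::-1])
crop("pics/scene15.png","pics/s15c.png",220,190,320,300,5)
E
```

```text
dmm [-0.4 -0.8 88.9] rot [ 0.0005 -0.0009  0.0018] rows 2
clock: 21.28
position: [0.5717, -0.18, 0.2112]
ee_rot: [-0.51, -3.1, -0.0]
force: [-0.1, 0.6, 0.2]
width: 0.588
t 21.27 p [ 0.5717 -0.18    0.2112] yaw 161.33 tilt [-0.  0.] F [-0.1  0.6  0.2] w 0.588 q [ 0.14  0.61  0.11  1.83 -0.1   0.7   1.55]
```

View pics/s15c.png

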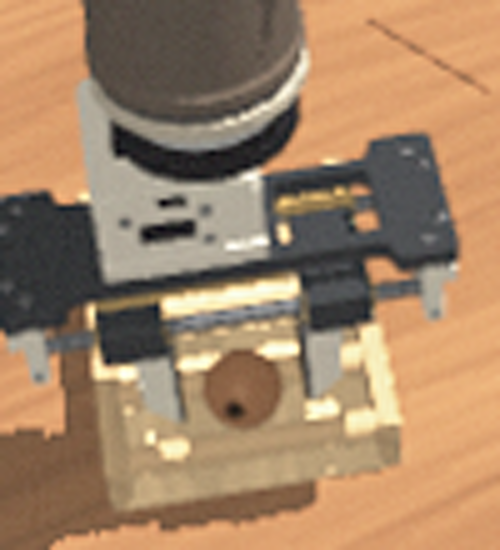

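```bash
python3 -m pendant '[[[0,0,-20,0,0,0,-0.2],[0,0,-60,0,0,0,0],[0,0,-100,0,0,0,1],[0,0,-100,0,0,0,1]]]'
python3 - <<'E'
from h import *
st()
s=dict(position=np.array([.490,.0922,.3125]),ee_rot=np.array([2.015,2.407,.004]))
for q in unproj("wrist",[[323,175],[345,128]],.038,s):
    d=q[:2]-AC; print(q,np.hypot(*d),np.degrees(np.arctan2(d[1],d[0])-A))
x,y,w=fing(118,off=2); print(x,y,w); go(x,y,.27,w)
E
```

```text
clock: 21.82
position: [0.5728, -0.1804, 0.3145]
ee_rot: [0.509, 3.094, -0.0]
force: [0.1, 0.7, 0.0]
width: 0.329
t 21.82 p [ 0.5728 -0.1804  0.3145] yaw 161.32 tilt [ 0.34 -0.07] F [0.1 0.7 0. ] w 0.329 q [ 0.12  0.48  0.13  1.75 -0.08  0.91  1.53]
[0.48296074 0.1431546  0.038     ] 0.09554420512149786 166.13959341948896
[0.49274141 0.17948529 0.038     ] 0.09557080838227656 143.4320033467026
0.5196724907416574 0.21165169000205253 130.10697550610772
dmm [176.1 354.4  43.7] rot [0.0023 0.0057 0.5448] rows 7
```

```bash
python3 -c "
from h import *
x,y,w=fing(117,off=2); go(x,y,.27,w,b=(.5717,-.18,.3112,161.3))"
```

```text
dmm [173.9 355.7  41.2] rot [0.     0.     0.5619] rows 7
```

```bash
python3 -m pendant '[[[174,355.7,0,0,0,0.562,1],[174,355.7,0,0,0,0.562,1],[174,355.7,0,0,0,0.562,1],[174,355.7,0,0,0,0.562,1],[174,355.7,0,0,0,0.562,1],[174,355.7,10,0,0,0.562,1],[174,355.7,30,0,0,0.562,1],[174,355.7,41,0,0,0.562,1],[174,355.7,41,0,0,0.562,1],[174,355.7,41,0,0,0.562,1],[174,355.7,41,0,0,0.562,1]]]'
python3 - <<'E'
from h import *
st()
cv2.imwrite("pics/wrist16.png",get_image("wrist")[:,:,::-1])
cv2.imwrite("pics/scene16.png",get_image("scene")[:,:,::-1])
crop("pics/scene16.png","pics/s16c.png",310,130,470,280,4)
x,y,w=fing(117,off=2); go(x,y,.2025,w)
E
```

```text
clock: 23.2
position: [0.5213, 0.2115, 0.2709]
ee_rot: [1.352, 2.835, 0.001]
force: [0.7, -0.1, 0.6]
width: 0.003
t 23.2 p [0.5213 0.2115 0.2709] yaw 129.02 tilt [0.06 0.02] F [ 0.7 -0.1  0.6] w 0.003 q [-0.62  0.48  0.2   1.89 -0.13  0.78  0.33]
dmm [ 0.6  0.3 68.3] rot [ 0.001   0.0002 -0.0008] rows 2
```

View pics/s16c.png

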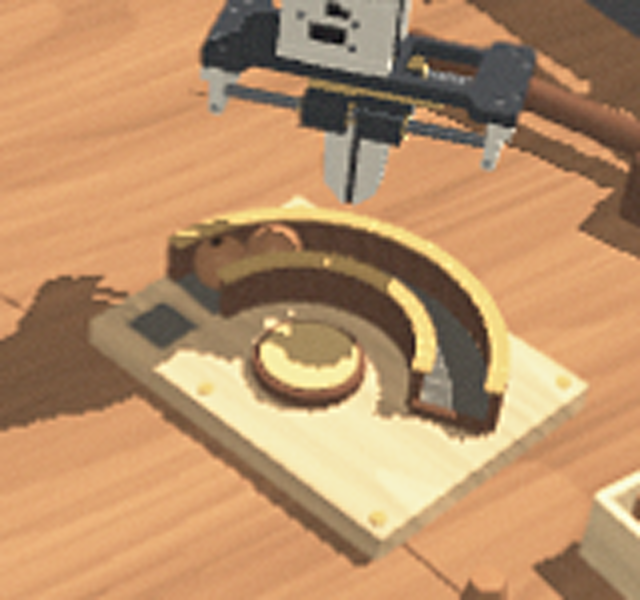

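View pics/wrist16.png

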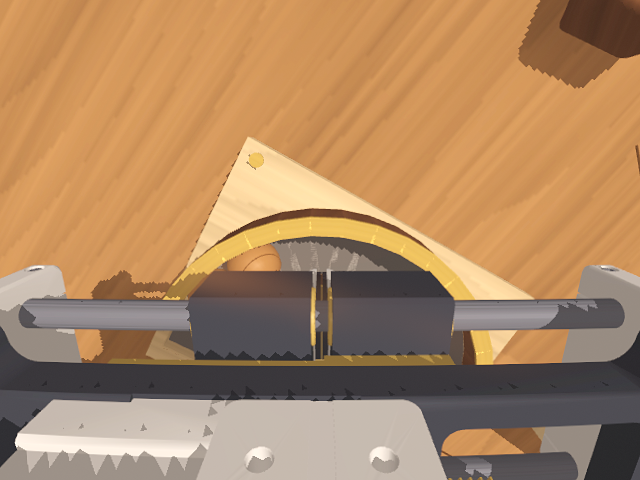

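```bash
python3 -m pendant '[[[0.6,0.3,25,0,0,0,1],[0.6,0.3,40,0,0,0,1],[0.6,0.3,48,0,0,0,1],[0.6,0.3,56,0,0,0,1],[0.6,0.3,63,0,0,0,1],[0.6,0.3,68,0,0,0,1],[0.6,0.3,68,0,0,0,1]]]'
python3 - <<'E'
from h import *
st()
b=(*fing(117)[:2],.2025,fing(117,off=2)[2])
for th in [119,121,123,125,127,129,131,133,135,137,139,140,141,142,143,144,145]:
    x,y,w=fing(th,off=min(6,2+(th-117)*.5)); print(th,end=' '); go(x,y,.2025,w,b=b)
E
```

```text
clock: 24.18
position: [0.5205, 0.2133, 0.202]
ee_rot: [-1.349, -2.837, 0.001]
force: [-0.7, 0.1, -0.4]
width: 0.007
t 24.18 p [0.5205 0.2133 0.202 ] yaw 129.13 tilt [-0.03 -0.01] F [-0.7  0.1 -0.4] w 0.007 q [-0.61  0.58  0.17  1.94 -0.16  0.64  0.35]
119 dmm [ 0.1 -3.3  0. ] rot [ 0.      0.     -0.0524] rows 1
121 dmm [ 0.  -6.6  0. ] rot [ 0.      0.     -0.1047] rows 1
123 dmm [-0.2 -9.9  0. ] rot [ 0.      0.     -0.1571] rows 1
125 dmm [ -0.5 -13.2   0. ] rot [ 0.      0.     -0.2094] rows 2
127 dmm [ -0.9 -16.5   0. ] rot [ 0.      0.     -0.2443] rows 2
129 dmm [ -1.4 -19.8   0. ] rot [ 0.      0.     -0.2793] rows 2
131 dmm [ -2.  -23.1   0. ] rot [ 0.      0.     -0.3142] rows 2
133 dmm [ -2.8 -26.3   0. ] rot [ 0.      0.     -0.3491] rows 2
135 dmm [ -3.6 -29.5   0. ] rot [ 0.     0.    -0.384] rows 3
137 dmm [ -4.6 -32.7   0. ] rot [ 0.      0.     -0.4189] rows 3
139 dmm [ -5.7 -35.8   0. ] rot [ 0.      0.     -0.4538] rows 3
140 dmm [ -6.3 -37.4   0. ] rot [ 0.      0.     -0.4712] rows 3
141 dmm [ -6.9 -38.9   0. ] rot [ 0.      0.     -0.4887] rows 3
142 dmm [ -7.5 -40.4   0. ] rot [ 0.      0.     -0.5061] rows 3
143 dmm [ -8.2 -42.    0. ] rot [ 0.      0.     -0.5236] rows 3
144 dmm [ -8.8 -43.5   0. ] rot [ 0.      0.     -0.5411] rows 3
145 dmm [ -9.6 -45.    0. ] rot [ 0.      0.     -0.5585] rows 3
```

```bash
python3 -m pendant '[[[0.1,-3.3,0,0,0,-0.052,1],[0,-6.6,0,0,0,-0.105,1],[-0.2,-9.9,0,0,0,-0.157,1],[-0.5,-13.2,0,0,0,-0.209,1],[-0.9,-16.5,0,0,0,-0.244,1],[-1.4,-19.8,0,0,0,-0.279,1],[-2,-23.1,0,0,0,-0.314,1],[-2.8,-26.3,0,0,0,-0.349,1],[-3.6,-29.5,0,0,0,-0.384,1],[-4.6,-32.7,0,0,0,-0.419,1],[-5.1,-34.3,0,0,0,-0.436,1],[-5.7,-35.8,0,0,0,-0.454,1]]]'; python3 look.py 17
```

```text
clock: 25.68
position: [0.4963, 0.1862, 0.2022]
ee_rot: [-0.675, -3.068, -0.0]
force: [0.6, 0.3, -0.6]
width: 0.004
t 25.68 p [0.4963 0.1862 0.2022] yaw 155.2 tilt [-0.01  0.  ] F [ 0.6  0.3 -0.6] w 0.004 q [-0.49  0.54  0.04  2.01 -0.04  0.59  0.71]
```

View pics/m17.png

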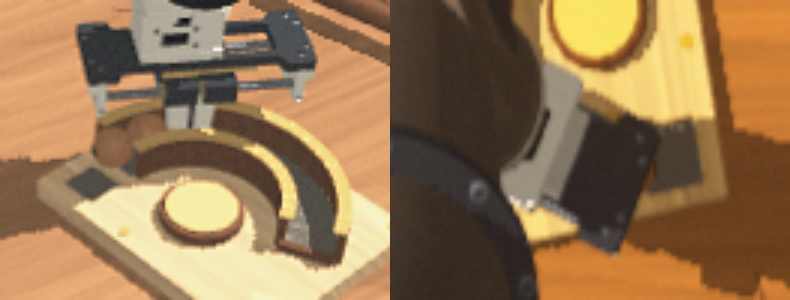

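```bash
python3 -m pendant '[[[0.2,-2.5,0,0,0,-0.026,1],[0.4,-5,0,0,0,-0.052,1],[0.5,-6.5,0,0,0,-0.068,1],[0.5,-7.4,0,0,0,-0.079,1],[0.5,-7.4,0,0,0,-0.079,1]]]'; python3 look.py 18
```

```text
clock: 26.4
position: [0.4928, 0.1796, 0.2022]
ee_rot: [-0.555, -3.092, 0.0]
force: [0.6, 0.4, -0.0]
width: 0.005
t 26.4 p [0.4928 0.1796 0.2022] yaw 159.66 tilt [-0.02 -0.01] F [ 0.6  0.4 -0. ] w 0.005 q [-0.46  0.54  0.02  2.02 -0.02  0.58  0.78]
```

View pics/m18.png

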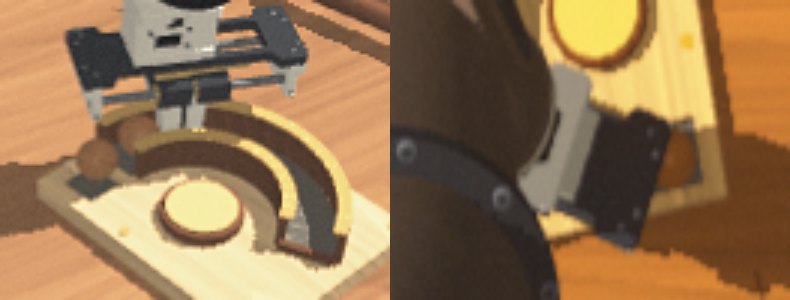

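```bash
python3 -m pendant '[[[0,0,0,0,0,0,1],[0,0,0,0,0,0,1],[0,0,0,0,0,0,1]]]'; python3 look.py 19
```

```text
clock: 26.88
position: [0.4929, 0.1798, 0.2022]
ee_rot: [-0.554, -3.092, 0.0]
force: [0.6, -0.9, 0.2]
width: 0.005
t 26.88 p [0.4929 0.1798 0.2022] yaw 159.67 tilt [-0. -0.] F [ 0.6 -0.9  0.2] w 0.005 q [-0.46  0.54  0.02  2.02 -0.02  0.58  0.78]
```

View pics/m19.png

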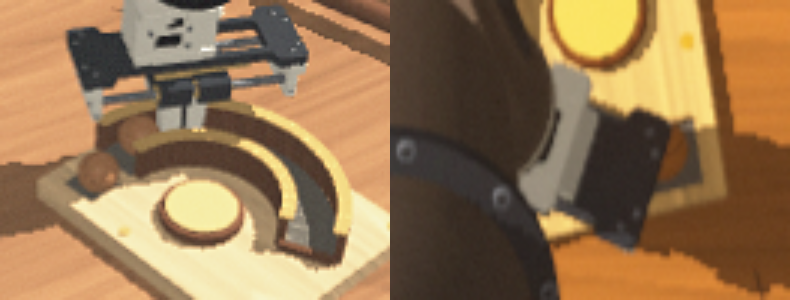

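```bash
python3 -c "
from h import *
go(.4902,.0917,.2785,100.1); go(.4902,.0917,.2007,100.1)"
python3 -m pendant '[[[0,0,-40,0,0,0,1],[0,0,-78,0,0,0,1],[0,0,-78,0,0,0,1]]]'
```

```text
dmm [-28.1 -83.5 -76.3] rot [-0.     -0.      1.0396] rows 6
dmm [-28.1 -83.5   1.5] rot [-0.     -0.      1.0396] rows 6
clock: 27.35
position: [0.4938, 0.1802, 0.2829]
ee_rot: [0.554, 3.088, 0.005]
force: [0.3, -0.2, -0.1]
width: 0.009
```

```bash
python3 -m pendant '[[[-28.1,-83.5,2,0,0,1.04,-0.3],[-28.1,-83.5,2,0,0,1.04,-0.3],[-28.1,-83.5,2,0,0,1.04,-0.3],[-28.1,-83.5,2,0,0,1.04,-0.3],[-28.1,-83.5,2,0,0,1.04,-0.3],[-28.1,-83.5,2,0,0,1.04,-0.3],[-28.1,-83.5,2,0,0,1.04,-0.3],[-28.1,-83.5,2,0,0,1.04,-0.3],[-28.1,-83.5,2,0,0,1.04,-0.3]]]'
python3 - <<'E'
from h import *
st()
cv2.imwrite("pics/wrist20.png",get_image("wrist")[:,:,::-1])
crop("pics/wrist20.png","pics/w20c.png",255,65,405,295,2.6)
go(.4902,.0917,.2007,100.1)
E
```

```text
clock: 28.48
position: [0.4901, 0.0917, 0.2781]
ee_rot: [-2.016, -2.409, 0.0]
force: [0.2, 0.1, 0.3]
width: 0.651
t 28.48 p [0.4901 0.0917 0.2781] yaw 100.16 tilt [-0.01 -0.  ] F [0.2 0.1 0.3] w 0.651 q [-0.53  0.39  0.3   2.04 -0.17  0.73  0.06]
dmm [ 0.1  0.1 77.4] rot [-0.0001 -0.0001  0.0005] rows 2
```

View pics/w20c.png

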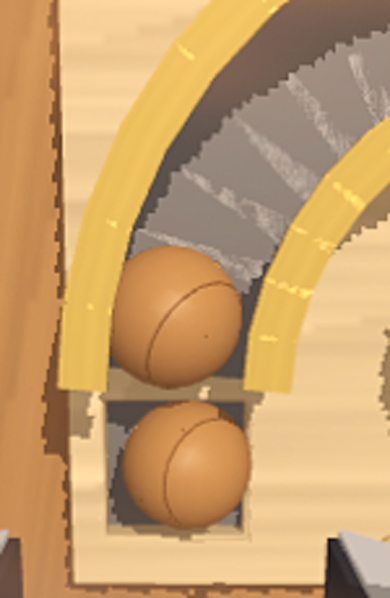

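```bash
python3 -m pendant '[[[0.5,0,40,0,0,0,-0.3],[0.5,0,60,0,0,0,-0.3],[0.5,0.5,70,0,0,0,-0.3],[0.5,0.5,77,0,0,0,-0.3],[0.5,0.5,77,0,0,0,-0.3],[0.5,0.5,77,0,0,0,0.6],[0.5,0.5,77,0,0,0,0.6],[0.5,0.5,77,0,0,0,0.6],[0.5,0.5,77,0,0,0,0.6],[0.5,0.5,77,0,0,0,0.6]]]' 12 
python3 -m pendant '[[[0,0,-5,0,0,0,0.6],[0,0,-15,0,0,0,0.6],[0,0,-35,0,0,0,0.6],[0,0,-70,0,0,0,0.6],[0,0,-110,0,0,0,0.6],[0,0,-110,0,0,0,0.6],[0,0,-110,0,0,0,0.6]]]' 15
python3 - <<'E'
from h import *
st()
cv2.imwrite("pics/wrist21.png",get_image("wrist")[:,:,::-1])
# groove -0.02 , rack y -0.0
rc=np.array([.5146,-.1605])
for x in(-.06,-.02,.02,.06): print(x,tw(-.326,rc,(x,0)))
x,y=tw(-.326,rc,(-.06,0)); go(x,y,.3,161.3,b=(.4902,.0917,.3110,100.1))
E
```

```text
clock: 29.78
position: [0.4907, 0.0924, 0.2014]
ee_rot: [2.018, 2.408, 0.001]
force: [0.2, 0.2, 1.8]
width: 0.385
clock: 30.65
position: [0.4903, 0.0923, 0.3113]
ee_rot: [-2.017, -2.408, -0.001]
force: [0.1, -0.0, -0.4]
width: 0.38
t 30.65 p [0.4903 0.0923 0.3113] yaw 100.09 tilt [0.01 0.02] F [ 0.1 -0.  -0.4] w 0.38 q [-0.55  0.34  0.33  2.01 -0.15  0.81  0.04]
-0.06 [ 0.45776014 -0.14128462]
-0.02 [ 0.49565338 -0.15409487]
0.02 [ 0.53354662 -0.16690513]
0.06 [ 0.57143986 -0.17971538]
dmm [-223.7  -72.8   11. ] rot [ 0.      0.     -1.0681] rows 6
```

View pics/wrist21.png

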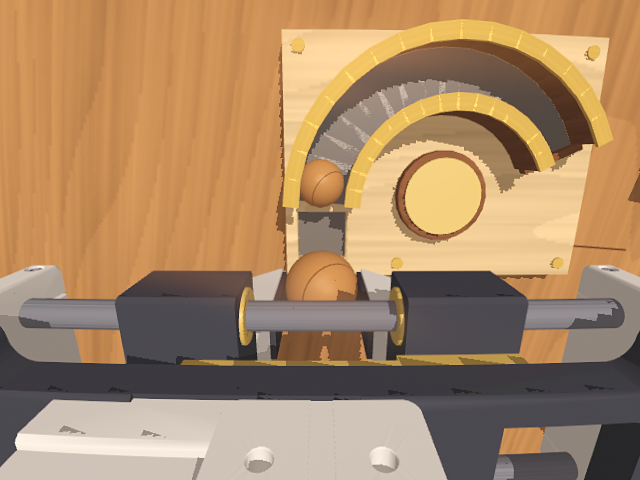

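```bash
python3 -m pendant '[[[-40,-12,0,0,0,-0.15,0.6],[-80,-26,0,0,0,-0.33,0.6],[-125,-40,0,0,0,-0.51,0.6],[-170,-55,5,0,0,-0.69,0.6],[-205,-66,10,0,0,-0.87,0.6],[-224,-73,11,0,0,-1.068,0.6],[-224,-73,11,0,0,-1.068,0.6],[-224,-73,11,0,0,-1.068,0.6],[-224,-73,11,0,0,-1.068,0.6]]]'
python3 - <<'E'
from h import *
st()
cv2.imwrite("pics/scene22.png",get_image("scene")[:,:,::-1])
crop("pics/scene22.png","pics/s22c.png",220,170,340,300,4.5)
go(.4578,-.1413,.2105,161.3)
E
```

```text
clock: 31.82
position: [0.4581, -0.1398, 0.3]
ee_rot: [-0.512, -3.099, -0.001]
force: [-0.7, -0.2, -0.5]
width: 0.376
t 31.82 p [ 0.4581 -0.1398  0.3   ] yaw 161.24 tilt [-0.02  0.03] F [-0.7 -0.2 -0.5] w 0.376 q [ 0.07  0.33  0.15  2.06 -0.07  0.76  1.5 ]
dmm [-0.1 -1.5 89.6] rot [ 0.0003 -0.0003 -0.0004] rows 2
```

View pics/s22c.png

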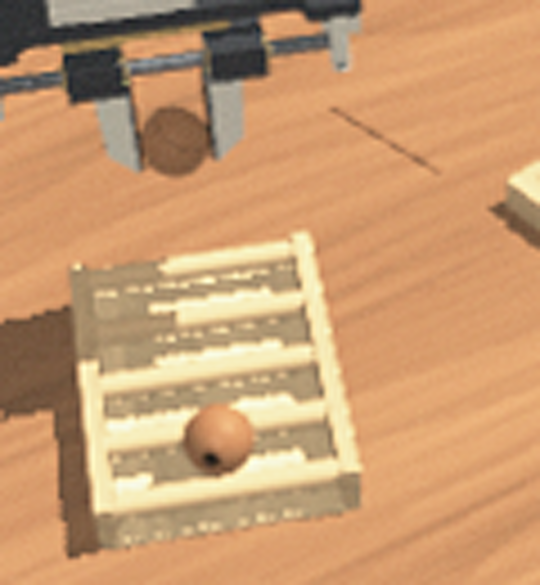

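```bash
python3 -m pendant '[[[0,-0.5,30,0,0,0,0.6],[0,-1,55,0,0,0,0.6],[0,-1.2,70,0,0,0,0.6],[0,-1.2,78,0,0,0,0.6],[0,-1.2,83,0,0,0,0.6],[0,-1.2,86,0,0,0,0.6],[0,-1.2,88,0,0,0,0.6],[0,-1.2,89,0,0,0,0.6],[0,-1.2,89.5,0,0,0,0.2],[0,-1.2,89.5,0,0,0,0.15],[0,-1.2,89.5,0,0,0,0.1],[0,-1.2,89.5,0,0,0,0],[0,-1.2,89.5,0,0,0,-0.1],[0,-1.2,89.5,0,0,0,-0.2]]]'
python3 - <<'E'
from h import *
st()
cv2.imwrite("pics/scene23.png",get_image("scene")[:,:,::-1])
crop("pics/scene23.png","pics/s23c.png",220,170,340,300,4.5)
E
python3 -m pendant '[[[0,0,-20,0,0,0,-0.2],[0,0,-60,0,0,0,0],[0,0,-100,0,0,0,1],[0,0,-100,0,0,0,1]]]'; python3 -c "
from h import *
x,y,w=fing(139,off=3); go(x,y,.27,w,b=(.4578,-.1413,.3107,161.3))"
```

```text
clock: 33.62
position: [0.4575, -0.1422, 0.2107]
ee_rot: [0.511, 3.1, 0.0]
force: [-0.1, -0.2, 0.2]
width: 0.59
t 33.62 p [ 0.4575 -0.1422  0.2107] yaw 161.27 tilt [0. 0.] F [-0.1 -0.2  0.2] w 0.59 q [ 0.1   0.47  0.12  2.13 -0.1   0.54  1.54]
clock: 34.17
position: [0.4585, -0.1424, 0.3134]
ee_rot: [0.51, 3.094, 0.0]
force: [0.4, 0.2, -1.5]
width: 0.332
dmm [ 67.9 322.2  40.7] rot [0.     0.     0.1604] rows 6
```

View pics/s23c.png

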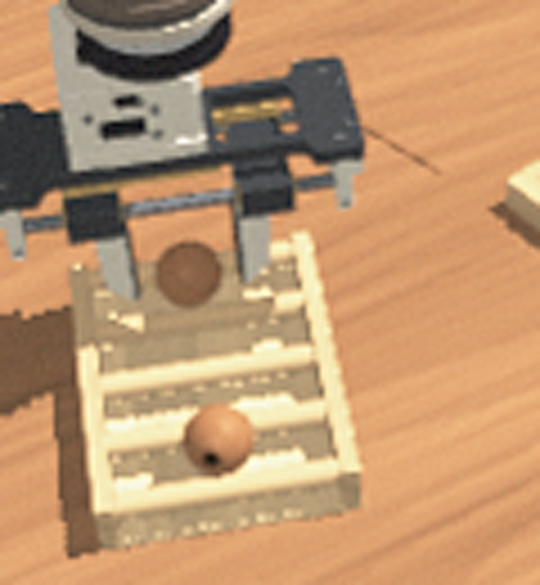

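Run:
```python
from h import *
s=dict(position=np.array([.4903,.0923,.3113]),ee_rot=np.array([-2.017,-2.408,-.001]))
for q in unproj("wrist",[[321,183]],.038,s):
    d=q[:2]-AC; print(q,np.hypot(*d),np.degrees(np.arctan2(d[1],d[0])-A))
x,y,w=fing(140,off=3); go(x,y,.27,w,b=(.4576,-.1422,.3107,161.3))
```

```text
[0.48188394 0.13730738 0.038     ] 0.09641692426333832 169.6509353590039
dmm [ 68.3 321.5  40.7] rot [0.    0.    0.143] rows 6
```

```bash
python3 -m pendant '[[[68,321,0,0,0,0.143,1],[68,321,0,0,0,0.143,1],[68,321,0,0,0,0.143,1],[68,321,0,0,0,0.143,1],[68,321,0,0,0,0.143,1],[68,321,20,0,0,0.143,1],[68,321.5,41,0,0,0.143,1],[68,321.5,41,0,0,0.143,1],[68,321.5,41,0,0,0.143,1],[68,321.5,41,0,0,0.143,1]]]'
python3 - <<'E'
from h import *
st()
cv2.imwrite("pics/scene24.png",get_image("scene")[:,:,::-1])
crop("pics/scene24.png","pics/s24c.png",310,130,470,280,4)
x,y,w=fing(140,off=3); go(x,y,.2022,w)
E
```

```text
clock: 35.42
position: [0.4967, 0.1838, 0.2705]
ee_rot: [0.732, 3.054, 0.001]
force: [-0.2, 0.4, 0.2]
width: 0.005
t 35.42 p [0.4967 0.1838 0.2705] yaw 153.03 tilt [0.06 0.03] F [-0.2  0.4  0.2] w 0.005 q [-0.51  0.44  0.08  1.96 -0.05  0.74  0.69]
dmm [ 0.9 -0.1 68.3] rot [ 0.001   0.0008 -0.0012] rows 2
```

View pics/s24c.png

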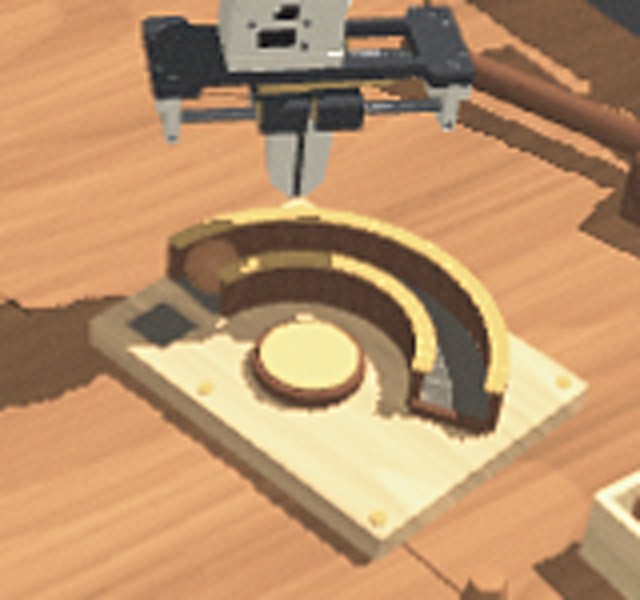

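```bash
python3 -m pendant '[[[0.9,0,25,0,0,0,1],[0.9,0,40,0,0,0,1],[0.9,0,48,0,0,0,1],[0.9,0,56,0,0,0,1],[0.9,0,63,0,0,0,1],[0.9,0,68,0,0,0,1],[0.9,0,68,0,0,0,1]]]'
python3 - <<'E'
from h import *
st()
b=(*fing(140)[:2],.2022,fing(140,off=3)[2])
for th in [142,144,146,148,150,152,154,156,158,159,160,161,162,163,164,165,166,167,168]:
    x,y,w=fing(th,off=min(6,3+(th-140)*.5)); print(th,end=' '); go(x,y,.2022,w,b=b)
E
```

```text
clock: 36.35
position: [0.4955, 0.1845, 0.2015]
ee_rot: [-0.731, -3.055, 0.0]
force: [0.8, -0.1, -0.6]
width: 0.008
t 36.35 p [0.4955 0.1845 0.2015] yaw 153.08 tilt [-0.02 -0.01] F [ 0.8 -0.1 -0.6] w 0.008 q [-0.5   0.54  0.06  2.01 -0.06  0.59  0.7 ]
142 dmm [ 0.1 -3.3  0. ] rot [ 0.      0.     -0.0524] rows 1
144 dmm [ 0.1 -6.6  0. ] rot [ 0.      0.     -0.1047] rows 1
146 dmm [-0.  -9.9  0. ] rot [ 0.      0.     -0.1571] rows 1
148 dmm [ -0.2 -13.3   0. ] rot [ 0.     0.    -0.192] rows 2
150 dmm [ -0.6 -16.5   0. ] rot [ 0.      0.     -0.2269] rows 2
152 dmm [ -1.  -19.8   0. ] rot [ 0.      0.     -0.2618] rows 2
154 dmm [ -1.6 -23.1   0. ] rot [ 0.      0.     -0.2967] rows 2
156 dmm [ -2.3 -26.3   0. ] rot [ 0.      0.     -0.3316] rows 2
158 dmm [ -3.1 -29.6   0. ] rot [ 0.      0.     -0.3665] rows 2
159 dmm [ -3.5 -31.2   0. ] rot [ 0.     0.    -0.384] rows 3
160 dmm [ -4.  -32.7   0. ] rot [ 0.      0.     -0.4014] rows 3
161 dmm [ -4.5 -34.3   0. ] rot [ 0.      0.     -0.4189] rows 3
162 dmm [ -5.  -35.9   0. ] rot [ 0.      0.     -0.4363] rows 3
163 dmm [ -5.6 -37.5   0. ] rot [ 0.      0.     -0.4538] rows 3
164 dmm [ -6.2 -39.    0. ] rot [ 0.      0.     -0.4712] rows 3
165 dmm [ -6.8 -40.6   0. ] rot [ 0.      0.     -0.4887] rows 3
166 dmm [ -7.4 -42.1   0. ] rot [ 0.      0.     -0.5061] rows 3
167 dmm [ -8.1 -43.6   0. ] rot [ 0.      0.     -0.5236] rows 3
168 dmm [ -8.8 -45.1   0. ] rot [ 0.      0.     -0.5411] rows 3
```

```bash
python3 -m pendant '[[[0.1,-3.3,0,0,0,-0.052,1],[0.1,-6.6,0,0,0,-0.105,1],[0,-9.9,0,0,0,-0.157,1],[-0.2,-13.3,0,0,0,-0.192,1],[-0.6,-16.5,0,0,0,-0.227,1],[-1,-19.8,0,0,0,-0.262,1],[-1.6,-23.1,0,0,0,-0.297,1],[-2.3,-26.3,0,0,0,-0.332,1],[-2.7,-28,0,0,0,-0.35,1],[-3.1,-29.6,0,0,0,-0.366,1],[-3.5,-31.2,0,0,0,-0.384,1],[-4,-32.7,0,0,0,-0.401,1],[-4.5,-34.3,0,0,0,-0.419,1],[-5,-35.9,0,0,0,-0.436,1]]]'; python3 look.py 25
```

```text
clock: 38.1
position: [0.4837, 0.1502, 0.2017]
ee_rot: [-0.051, -3.141, 0.0]
force: [0.3, -0.7, -0.4]
width: 0.004
t 38.1 p [0.4837 0.1502 0.2017] yaw 178.12 tilt [-0. -0.] F [ 0.3 -0.7 -0.4] w 0.004 q [-0.36  0.52 -0.06  2.06  0.06  0.56  1.07]
```

View pics/m25.png

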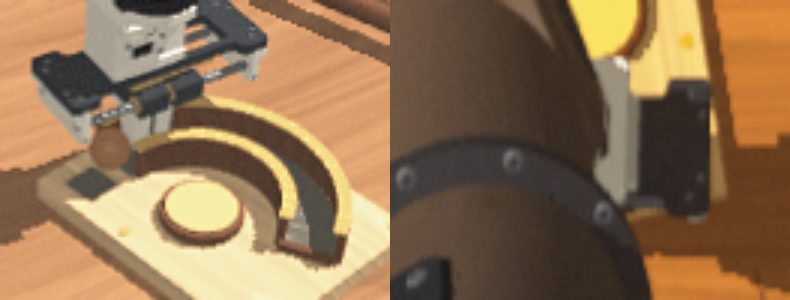

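```bash
python3 -m pendant '[[[0.2,-2.5,0,0,0,-0.026,1],[0.4,-4,0,0,0,-0.042,1],[0.4,-5.5,0,0,0,-0.058,1],[0.4,-5.5,0,0,0,-0.058,1],[0.4,-5.5,0,0,0,-0.058,1]]]'; python3 look.py 26
```

```text
clock: 38.83
position: [0.4832, 0.1448, 0.2017]
ee_rot: [-0.038, 3.141, 0.0]
force: [-0.3, -0.4, -0.3]
width: 0.004
t 38.83 p [0.4832 0.1448 0.2017] yaw -178.63 tilt [0.   0.01] F [-0.3 -0.4 -0.3] w 0.004 q [-0.34  0.52 -0.08  2.06  0.07  0.56  1.13]
```

View pics/m26.png

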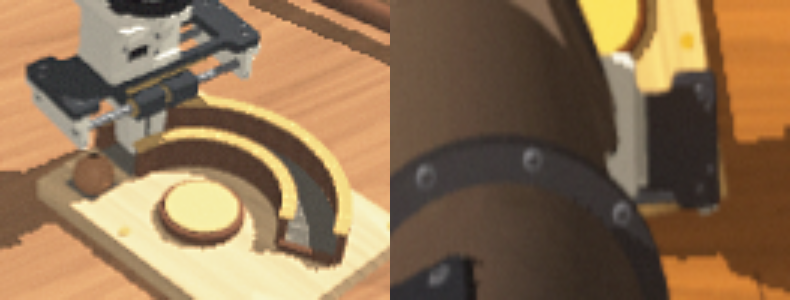

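```bash
python3 -c "
from h import *
go(.4902,.0917,.2785,100.1)"
python3 -m pendant '[[[0,0,-40,0,0,0,1],[0,0,-77,0,0,0,1],[0,0,-77,0,0,0,1]]]'
```

```text
dmm [ -5.7 -53.3 -76.8] rot [1.0000e-04 0.0000e+00 1.4186e+00] rows 8
clock: 39.3
position: [0.4841, 0.1453, 0.2812]
ee_rot: [-0.038, 3.136, 0.003]
force: [0.2, 0.8, -0.1]
width: 0.003
```

```bash
python3 -m pendant '[[[-5.7,-53.3,0,0,0,1.419,-0.3],[-5.7,-53.3,0,0,0,1.419,-0.3],[-5.7,-53.3,0,0,0,1.419,-0.3],[-5.7,-53.3,0,0,0,1.419,-0.3],[-5.7,-53.3,0,0,0,1.419,-0.3],[-5.7,-53.3,0,0,0,1.419,-0.3],[-5.7,-53.3,0,0,0,1.419,-0.3],[-5.7,-53.3,0,0,0,1.419,-0.3],[-5.7,-53.3,0,0,0,1.419,-0.3],[-5.7,-53.3,0,0,0,1.419,-0.3],[-5.7,-53.3,0,0,0,1.419,-0.3]]]'
python3 - <<'E'
from h import *
st()
cv2.imwrite("pics/wrist27.png",get_image("wrist")[:,:,::-1])
crop("pics/wrist27.png","pics/w27c.png",255,65,405,295,2.6)
go(.4902,.0917,.2007,100.1)
E
```

```text
clock: 40.67
position: [0.4901, 0.0916, 0.2785]
ee_rot: [-2.016, -2.409, 0.0]
force: [-0.0, 0.1, -0.2]
width: 0.649
t 40.67 p [0.4901 0.0916 0.2785] yaw 100.16 tilt [-0.01 -0.  ] F [-0.   0.1 -0.2] w 0.649 q [-0.51  0.39  0.28  2.04 -0.16  0.73  0.05]
dmm [ 0.1  0.1 77.9] rot [-0.0001 -0.0001  0.0006] rows 2
```

View pics/w27c.png

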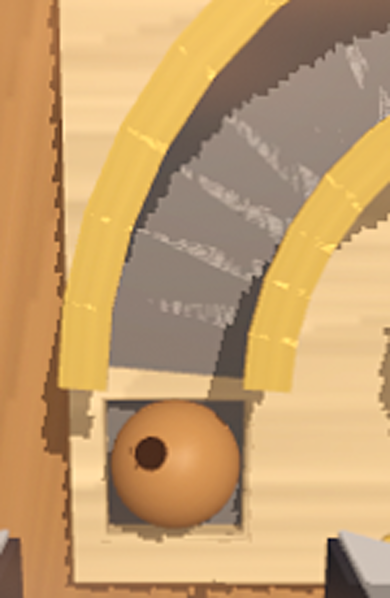

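```bash
python3 -m pendant '[[[0.5,0,40,0,0,0,-0.3],[0.5,0,60,0,0,0,-0.3],[0.5,0,70,0,0,0,-0.3],[0.5,0,77.5,0,0,0,-0.3],[0.5,0,77.5,0,0,0,-0.3],[0.5,0,77.5,0,0,0,0.6],[0.5,0,77.5,0,0,0,0.6],[0.5,0,77.5,0,0,0,0.6],[0.5,0,77.5,0,0,0,0.6],[0.5,0,77.5,0,0,0,0.6]]]' 12 
python3 -m pendant '[[[0,0,-5,0,0,0,0.6],[0,0,-15,0,0,0,0.6],[0,0,-35,0,0,0,0.6],[0,0,-70,0,0,0,0.6],[0,0,-110,0,0,0,0.6],[0,0,-110,0,0,0,0.6],[0,0,-110,0,0,0,0.6]]]' 15
python3 - <<'E'
from h import *
np.set_printoptions(precision=4,suppress=True)
st()
cv2.imwrite("pics/wrist28.png",get_image("wrist")[:,:,::-1])
x,y=tw(-.326,(.5146,-.1605),(-.02,0)); go(x,y,.3,161.3,b=(.4903,.0922,.3110,100.1))
s=dict(position=np.array([.4901,.0916,.2785]),ee_rot=np.array([-2.016,-2.409,0])); o=np.array([255-.3,65-.3])
c=np.array([[107,400],[245,400],[245,533],[108,530]])/2.6+o
a,t,r=fit2d([[-.02025,.02025],[.02025,.02025],[.02025,-.02025],[-.02025,-.02025]],unproj("wrist",c,.02,s)); print(a,t,r)
E
```

```text
clock: 41.98
position: [0.4902, 0.0922, 0.2014]
ee_rot: [2.018, 2.408, 0.001]
force: [-0.1, -0.3, 3.4]
width: 0.382
clock: 42.85
position: [0.4898, 0.0921, 0.3113]
ee_rot: [-2.018, -2.408, -0.0]
force: [-0.9, -0.2, -0.8]
width: 0.38
t 42.85 p [0.4898 0.0921 0.3113] yaw 100.09 tilt [0.01 0.01] F [-0.9 -0.2 -0.8] w 0.38 q [-0.53  0.34  0.3   2.01 -0.14  0.81  0.03]
dmm [-243.4  -37.9   11. ] rot [ 0.      0.     -1.0681] rows 6
0.17509156203856496 [0.4902 0.0926] [[-0.7955  0.5732]
 [ 0.8886  0.7285]
 [ 0.0616 -0.2371]
 [-0.1547 -1.0646]]
```

View pics/wrist28.png

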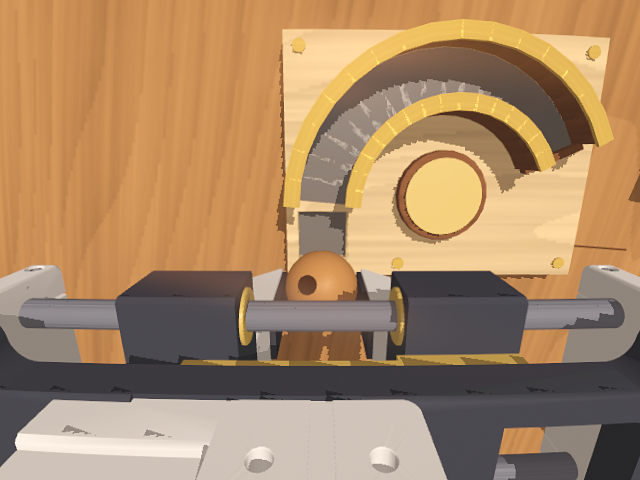

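```bash
python3 -m pendant '[[[-40,-6,0,0,0,-0.15,0.6],[-85,-13,0,0,0,-0.33,0.6],[-130,-20,0,0,0,-0.51,0.6],[-175,-27,5,0,0,-0.69,0.6],[-220,-34,10,0,0,-0.87,0.6],[-243,-38,11,0,0,-1.068,0.6],[-243,-38,11,0,0,-1.068,0.6],[-243,-38,11,0,0,-1.068,0.6],[-243,-38,11,0,0,-1.068,0.6]]]'
python3 - <<'E'
from h import *
st()
cv2.imwrite("pics/wrist29.png",get_image("wrist")[:,:,::-1])
x,y=tw(-.326,(.5146,-.1605),(-.02,0));go(x,y,.2105,161.3)
E
```

```text
clock: 44.02
position: [0.4953, -0.1524, 0.3]
ee_rot: [-0.511, -3.099, -0.001]
force: [0.4, 0.2, 0.0]
width: 0.382
t 44.02 p [ 0.4953 -0.1524  0.3   ] yaw 161.27 tilt [-0.03  0.04] F [0.4 0.2 0. ] w 0.382 q [ 0.11  0.38  0.11  1.96 -0.06  0.8   1.5 ]
dmm [-0.8 -1.5 89.6] rot [ 0.0003 -0.0004  0.    ] rows 2
```

View pics/wrist29.png

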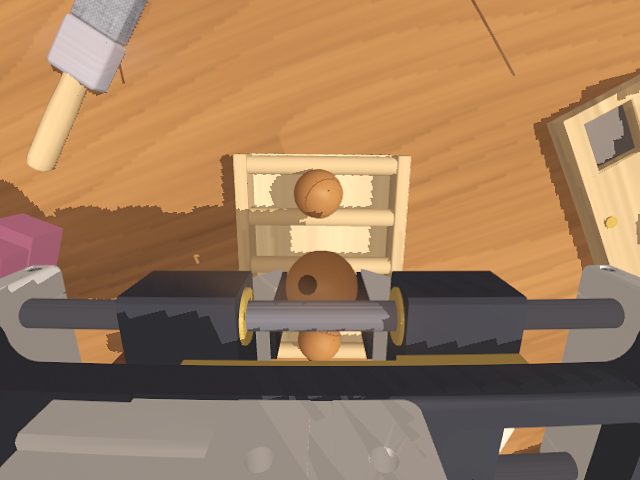

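```bash
python3 -m pendant '[[[-0.3,-0.5,30,0,0,0,0.6],[-0.6,-1,55,0,0,0,0.6],[-0.6,-1.2,70,0,0,0,0.6],[-0.6,-1.2,78,0,0,0,0.6],[-0.6,-1.2,83,0,0,0,0.6],[-0.6,-1.2,86,0,0,0,0.6],[-0.6,-1.2,88,0,0,0,0.6],[-0.6,-1.2,89,0,0,0,0.6],[-0.6,-1.2,89.5,0,0,0,0.2],[-0.6,-1.2,89.5,0,0,0,0.15],[-0.6,-1.2,89.5,0,0,0,0.1],[-0.6,-1.2,89.5,0,0,0,0],[-0.6,-1.2,89.5,0,0,0,-0.1],[-0.6,-1.2,89.5,0,0,0,-0.2]]]'
python3 -m pendant '[[[0,0,-20,0,0,0,-0.2],[0,0,-60,0,0,0,-0.2],[0,0,-100,0,0,0,-0.2],[0,0,-160,0,0,0,-0.2],[0,0,-160,0,0,0,-0.2]]]'
python3 - <<'E'
from h import *
st()
for n in ["scene","wrist"]: cv2.imwrite(f"pics/{n}30.png",get_image(n)[:,:,::-1])
crop("pics/scene30.png","pics/s30c.png",80,170,340,350,3)
E
```

```text
clock: 45.82
position: [0.4953, -0.1551, 0.2107]
ee_rot: [-0.511, -3.1, -0.0]
force: [-0.4, 0.4, 0.6]
width: 0.59
clock: 46.45
position: [0.4966, -0.1556, 0.3752]
ee_rot: [0.51, 3.091, -0.0]
force: [0.5, 0.3, 0.3]
width: 0.601
t 46.45 p [ 0.4966 -0.1556  0.3752] yaw 161.26 tilt [ 0.47 -0.09] F [0.5 0.3 0.3] w 0.601 q [ 0.1   0.29  0.13  1.88 -0.04  0.97  1.49]
```

View pics/s30c.png

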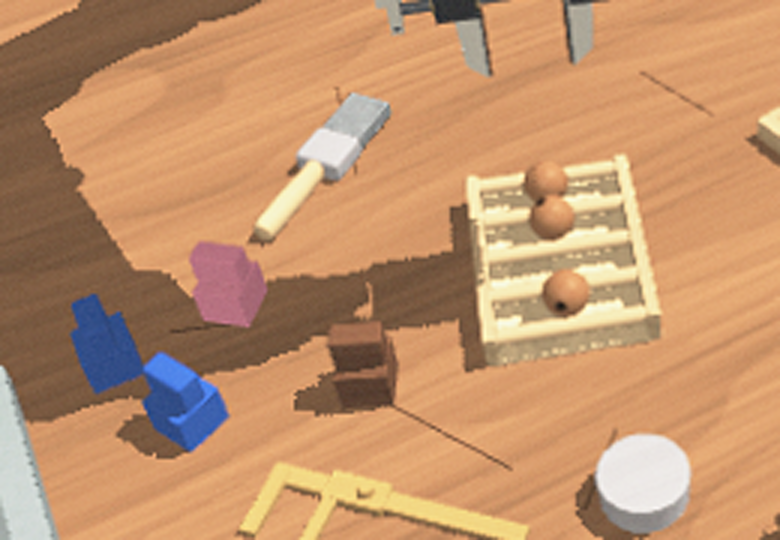

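View pics/wrist30.png

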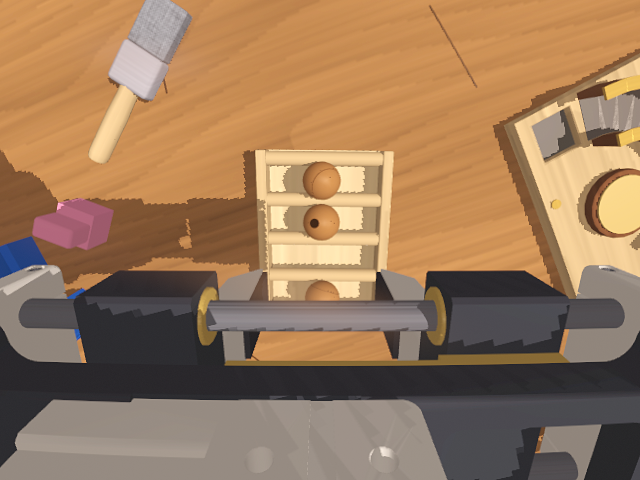

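Run:
```python
from h import *
p=unproj("scene",[[199,279]],.062)[0]; print(p)
cv2.imwrite("pics/top31.png",get_image("top")[:,:,::-1])
crop("pics/top31.png","pics/t31c.png",335,200,555,330,3.6)
```

```text
[ 0.54487721 -0.32830502  0.062     ]
```

View pics/t31c.png

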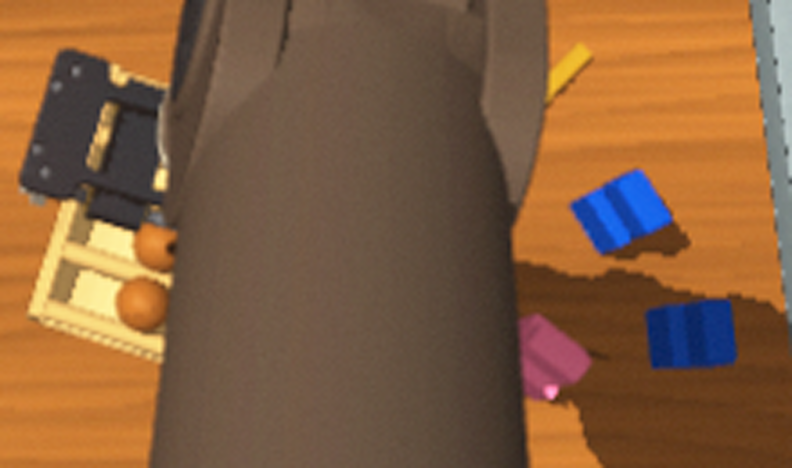

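```bash
python3 -c "
from h import *
st();go(.56,-.416,.36,100)"
```

```text
t 46.6 p [ 0.495  -0.155   0.3702] yaw 161.27 tilt [-0.05  0.01] F [-0.2 -0.7 -0.3] w 0.603 q [ 0.1   0.3   0.13  1.88 -0.04  0.97  1.49]
dmm [-145.4 -226.3   10.1] rot [-5.0000e-04 -7.0000e-04  1.0694e+00] rows 6
```

```bash
python3 -m pendant '[[[-145,-226,10,0,0,1.069,-0.2],[-145,-226,10,0,0,1.069,-0.2],[-145,-226,10,0,0,1.069,-0.2],[-145,-226,10,0,0,1.069,-0.2],[-145,-226,10,0,0,1.069,-0.2],[-145,-226,10,0,0,1.069,-0.2],[-145,-226,10,0,0,1.069,-0.2],[-145,-226,10,0,0,1.069,-0.2],[-145,-226,10,0,0,1.069,-0.2]]]'
python3 - <<'E'
from h import *
st()
cv2.imwrite("pics/wrist32.png",get_image("wrist")[:,:,::-1])
E
```

```text
clock: 47.72
position: [0.5601, -0.4153, 0.3605]
ee_rot: [-2.016, -2.409, -0.0]
force: [0.5, 0.5, 0.1]
width: 0.6
t 47.73 p [ 0.5601 -0.4153  0.3605] yaw 100.15 tilt [-0.01  0.03] F [0.5 0.5 0.1] w 0.6 q [ 0.3   0.61  0.43  1.45 -0.27  1.14  0.96]
```

View pics/wrist32.png

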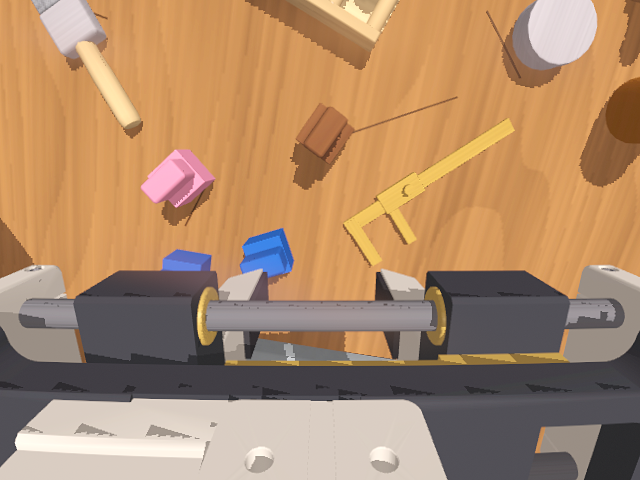

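Run:
```python
from h import *
crop("pics/wrist32.png","pics/w32c.png",285,90,365,200,7)
```

```text
(no output)
```

View pics/w32c.png

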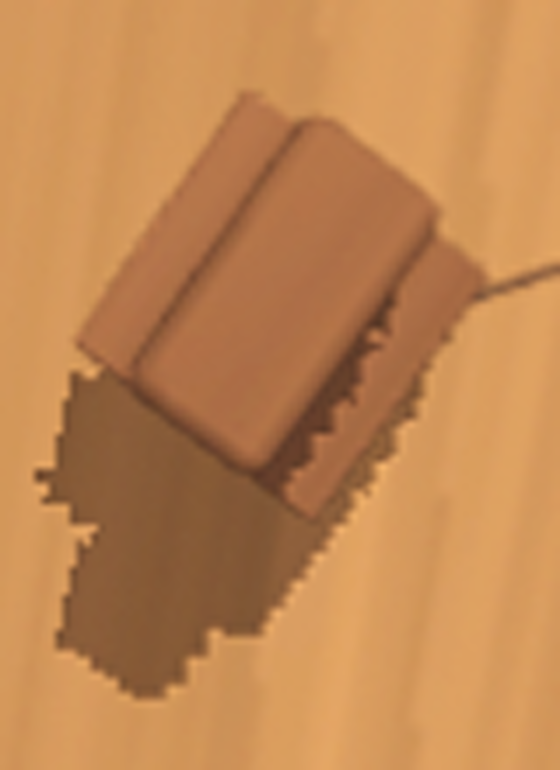

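Run:
```python
from h import *
np.set_printoptions(precision=4,suppress=True)
s=arm.observe(); o=np.array([285-.43,90-.43])
def f(c,z,hx,hy):
    W=unproj("wrist",np.array(c)/7+o,z,s)
    # corner order: top-left, top-right, bottom-right, bottom-left in image
    B=[[-hx,hy],[hx,hy],[hx,-hy],[-hx,-hy]]
    a,t,r=fit2d(B,W); print(np.degrees(a),t,r.round(1).tolist())
f([[310,115],[442,212],[262,470],[133,372]],.062,.010,.01925)
f([[245,90],[487,275],[313,522],[78,343]],.034,.01925,.01925)
```

```text
-25.48169770444182 [ 0.548  -0.3325] [[0.1, 2.1], [1.4, 1.1], [-0.0, -1.8], [-1.5, -1.4]]
-25.55883814202342 [ 0.5477 -0.333 ] [[-0.0, 0.6], [0.8, 0.3], [0.2, -0.4], [-1.1, -0.5]]
```

```bash
python3 -c "
from h import *
go(.5478,-.3328,.29,64.5);go(.5478,-.3328,.2155,64.5)"
```

```text
dmm [83.5  2.4 70.7] rot [-0.000e+00 -3.000e-04  6.216e-01] rows 4
dmm [ 83.4   2.4 145.2] rot [-0.000e+00 -3.000e-04  6.216e-01] rows 4
```

```bash
python3 -m pendant '[[[83.5,2.4,40,0,0,0.622,-0.2],[83.5,2.4,71,0,0,0.622,-0.2],[83.5,2.4,71,0,0,0.622,-0.2],[83.5,2.4,71,0,0,0.622,-0.2],[83.5,2.4,71,0,0,0.622,-0.2],[83.5,2.4,71,0,0,0.622,-0.2]]]'
python3 - <<'E'
from h import *
st();go(.5478,-.3328,.2155,64.5)
for n in ["scene","wrist"]: cv2.imwrite(f"pics/{n}33.png",get_image(n)[:,:,::-1])
crop("pics/scene33.png","pics/s33c.png",120,190,280,350,4)
E
```

```text
clock: 48.52
position: [0.548, -0.3331, 0.2899]
ee_rot: [2.657, 1.676, 0.001]
force: [-0.7, 0.2, 1.0]
width: 0.6
t 48.52 p [ 0.548  -0.3331  0.2899] yaw 64.49 tilt [0.02 0.  ] F [-0.7  0.2  1. ] w 0.6 q [ 0.1   0.62  0.57  1.69 -0.39  0.95  0.37]
dmm [ 0.1 -0.3 74.4] rot [ 0.0004 -0.0002 -0.0001] rows 2
```

View pics/s33c.png

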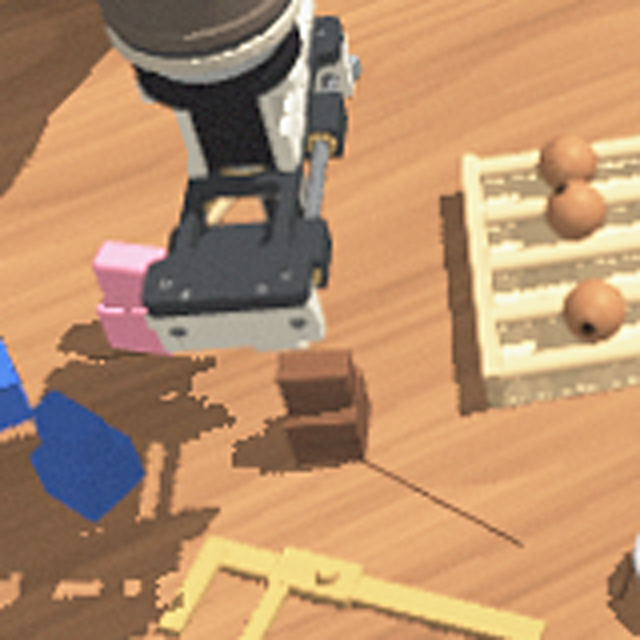

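View pics/wrist33.png

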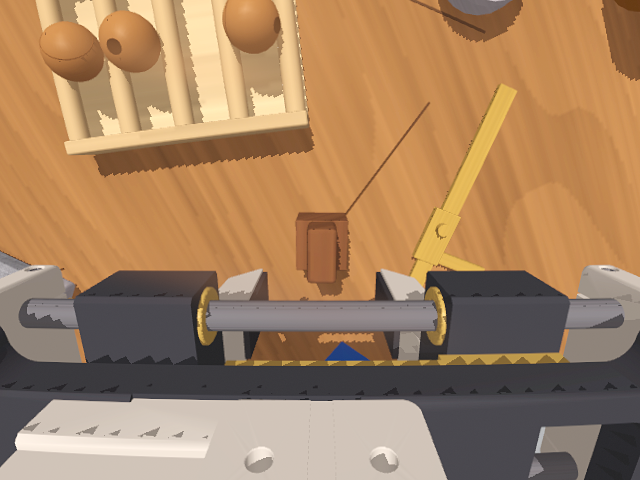

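Run:
```python
from h import *
crop("pics/wrist33.png","pics/w33c.png",285,200,360,300,6)
```

```text
(no output)
```

View pics/w33c.png

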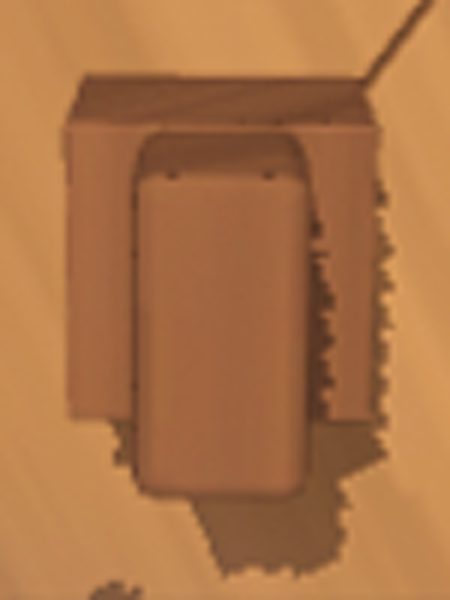

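Run:
```python
from h import *
np.set_printoptions(precision=4,suppress=True)
s=arm.observe(); o=np.array([285-.42,200-.42])
def f(c,z,hx,hy):
    W=unproj("wrist",np.array(c)/6+o,z,s)
    a,t,r=fit2d([[-hx,hy],[hx,hy],[hx,-hy],[-hx,-hy]],W); print(np.degrees(a),t,r.round(1).tolist())
f([[137,172],[307,172],[307,498],[137,498]],.062,.010,.01925)
f([[66,122],[379,128],[376,421],[67,421]],.034,.01925,.01925)
```

```text
-25.473768198924148 [ 0.5483 -0.3319] [[-0.6, 0.9], [1.0, 0.1], [0.2, -0.7], [-0.7, -0.3]]
-25.849819677518163 [ 0.5479 -0.3328] [[-0.3, 0.2], [0.6, 0.3], [-0.4, -0.3], [0.0, -0.2]]
```

```bash
python3 -m pendant '[[[0.5,-0.3,30,0,0,0,-0.2],[0.5,-0.3,50,0,0,0,-0.2],[0.5,-0.3,62,0,0,0,-0.2],[0.5,-0.3,70,0,0,0,-0.2],[0.5,-0.3,74.3,0,0,0,-0.2],[0.5,-0.3,74.3,0,0,0,-0.2],[0.5,-0.3,74.3,0,0,0,0.2],[0.5,-0.3,74.3,0,0,0,0.4],[0.5,-0.3,74.3,0,0,0,0.8],[0.5,-0.3,74.3,0,0,0,0.8],[0.5,-0.3,74.3,0,0,0,0.8],[0.5,-0.3,74.3,0,0,0,0.8],[0.5,-0.3,74.3,0,0,0,0.8]]]' 25; python3 -c "
from h import *
st()"
```

```text
clock: 50.25
position: [0.548, -0.3324, 0.2155]
ee_rot: [-2.659, -1.674, -0.0]
force: [0.4, 0.6, 0.9]
width: 0.219
t 50.25 p [ 0.548  -0.3324  0.2155] yaw 64.39 tilt [0. 0.] F [0.4 0.6 0.9] w 0.219 q [ 0.13  0.71  0.51  1.74 -0.45  0.81  0.41]
```

```bash
python3 -m pendant '[[[0,0,-10,0,0,0,0.8],[0,0,-35,0,0,0,0.8],[0,0,-75,0,0,0,0.8],[0,0,-115,0,0,0,0.8],[0,0,-115,0,0,0,0.8],[0,0,-115,0,0,0,0.8]]]' 30; python3 -c "
from h import *
st();go(.4902,.092,.29,100.1)"
```

```text
clock: 51.0
position: [0.5477, -0.3322, 0.3303]
ee_rot: [-2.658, -1.674, -0.0]
force: [0.9, 0.1, -1.1]
width: 0.216
t 51.0 p [ 0.5477 -0.3322  0.3303] yaw 64.39 tilt [-0.01  0.02] F [ 0.9  0.1 -1.1] w 0.216 q [ 0.08  0.57  0.59  1.66 -0.36  1.02  0.34]
dmm [ 357.6 -235.2   40.5] rot [-2.000e-04 -4.000e-04 -6.232e-01] rows 7
```

```bash
python3 -m pendant '[[[40,-26,0,0,0,-0.07,0.8],[85,-56,0,0,0,-0.15,0.8],[130,-86,0,0,0,-0.23,0.8],[175,-115,0,0,0,-0.31,0.8],[220,-145,0,0,0,-0.39,0.8],[265,-174,0,0,0,-0.46,0.8],[310,-204,0,0,0,-0.54,0.8],[340,-224,10,0,0,-0.6,0.8],[357.6,-235,25,0,0,-0.623,0.8],[357.6,-235,40,0,0,-0.623,0.8],[357.6,-235,40,0,0,-0.623,0.8],[357.6,-235,40,0,0,-0.623,0.8]]]'
python3 - <<'E'
from h import *
st();go(.4902,.092,.2475,100.1)
for n in ["scene","wrist"]: cv2.imwrite(f"pics/{n}34.png",get_image(n)[:,:,::-1])
crop("pics/scene34.png","pics/s34c.png",300,120,460,280,4)
E
```

```text
clock: 52.5
position: [0.491, 0.0899, 0.2904]
ee_rot: [2.021, 2.404, -0.001]
force: [-0.0, 0.1, -0.6]
width: 0.22
t 52.5 p [0.491  0.0899 0.2904] yaw 99.9 tilt [-0.01 -0.05] F [-0.   0.1 -0.6] w 0.22 q [-0.59  0.38  0.39  2.03 -0.21  0.76  0.1 ]
dmm [ 2.2 -0.4 42.9] rot [-0.0003  0.0008 -0.0035] rows 1
```

View pics/s34c.png

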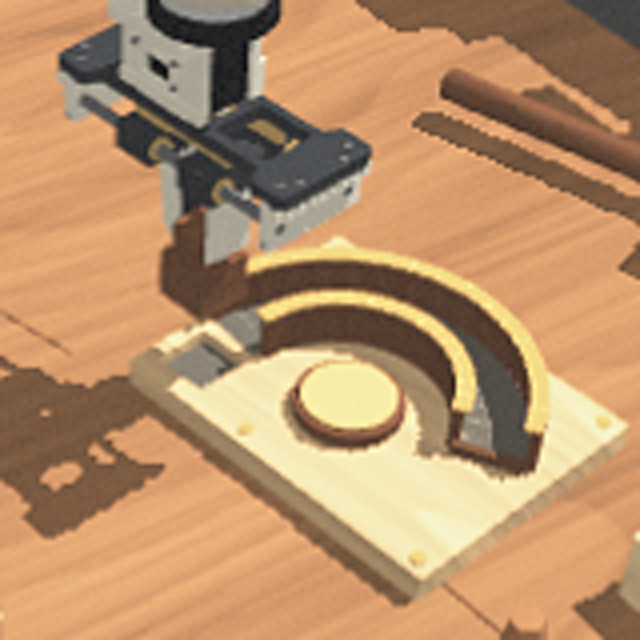

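View pics/wrist34.png

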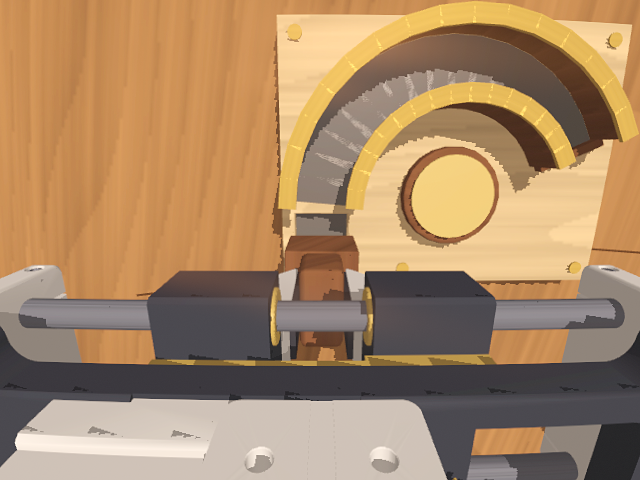

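Run:
```python
from h import *
s=dict(position=np.array([.491,.0899,.2904]),ee_rot=np.array([2.021,2.404,-.001]))
im=cv2.imread("pics/wrist34.png")
M=R.from_rotvec(s['ee_rot']).as_matrix()
def line(pts,col):
    p=proj("wrist",pts,s)
    global big
    q=[tuple(int(v) for v in ((a-[265,185]+.5)*6)) for a in p]
    for i in range(len(q)): cv2.line(big,q[i],q[(i+1)%len(q)],col,1)
big=cv2.resize(im[185:285,265:395],None,fx=6,fy=6,interpolation=cv2.INTER_CUBIC)
h=.01925
for zz,col in((.0,(0,255,0)),(.034,(255,0,0))):
    line([s['position']+M@np.array([x,y,.2155-zz]) for x,y in((h,h),(h,-h),(-h,-h),(-h,h))],col)
w=.02025; c,sn=np.cos(A),np.sin(A)
line([[*tw(A,(.4902,.092),(x,y)),.02] for x,y in((w,w),(w,-w),(-w,-w),(-w,w))],(0,0,255))
cv2.imwrite("pics/w34o.png",big)
```

```text
(no output)
```

View pics/w34o.png

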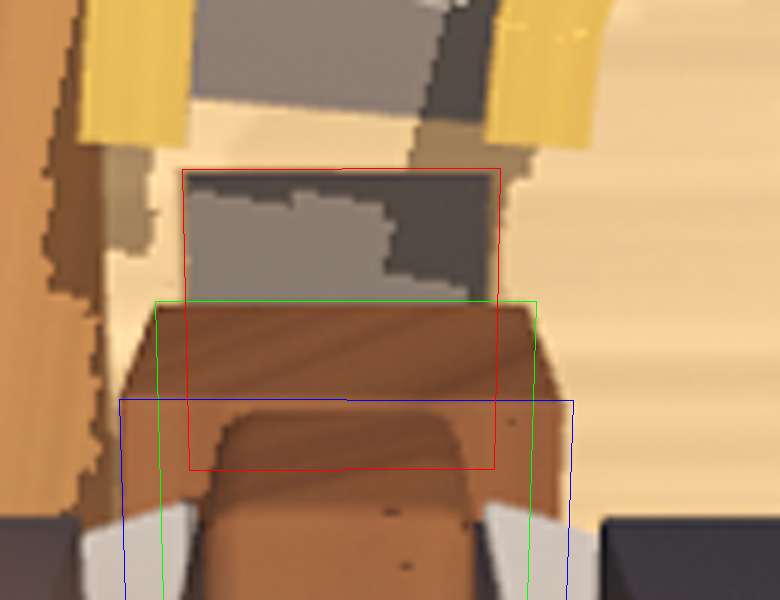

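```bash
python3 -c "
from h import *
st();go(.4902,.092,.2405,100.1)"
python3 -m pendant '[[[2.1,0,15,0,0,-0.0035,0.8],[2.1,0,30,0,0,-0.0035,0.8],[2.1,0,42,0,0,-0.0035,0.8],[2.1,0,49,0,0,-0.0035,0.8],[2.1,0,49,0,0,-0.0035,0.8],[2.1,0,49,0,0,-0.0035,0.8]]]'
python3 - <<'E'
from h import *
st();go(.4902,.092,.2255,100.1)
cv2.imwrite("pics/scene35.png",get_image("scene")[:,:,::-1]);crop("pics/scene35.png","pics/s35c.png",310,160,390,240,7)
E
```

```text
t 52.6 p [0.491  0.0905 0.2908] yaw 99.95 tilt [ 0.05 -0.  ] F [-0.4 -0.4 -0.8] w 0.214 q [-0.59  0.38  0.39  2.03 -0.21  0.76  0.1 ]
dmm [ 1.6 -0.6 50.3] rot [ 0.0008  0.0002 -0.0026] rows 1
clock: 53.35
position: [0.4904, 0.0936, 0.2416]
ee_rot: [2.013, 2.411, 0.001]
force: [0.3, -0.4, -0.9]
width: 0.214
t 53.35 p [0.4904 0.0936 0.2416] yaw 100.27 tilt [0.02 0.01] F [ 0.3 -0.4 -0.9] w 0.214 q [-0.56  0.46  0.35  2.08 -0.25  0.65  0.14]
dmm [-1.6 -0.5 16.1] rot [ 0.0004 -0.      0.003 ] rows 1
```

View pics/s35c.png

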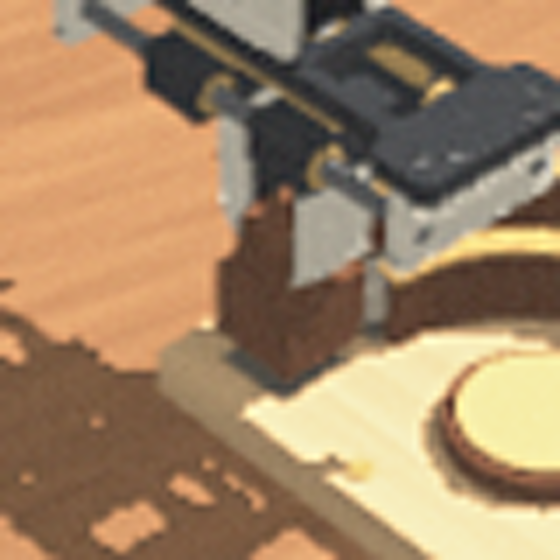

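```bash
python3 -m pendant '[[[-1.5,-0.4,2,0,0,0.003,0.8],[-1.5,-0.4,4,0,0,0.003,0.8],[-1.5,-0.4,5,0,0,0.003,0.8],[-1.5,-0.4,6,0,0,0.003,0.8],[-1.5,-0.4,7,0,0,0.003,0.8],[-1.5,-0.4,8,0,0,0.003,0.8],[-1.5,-0.4,8,0,0,0.003,0.8]]]'
python3 - <<'E'
from h import *
st();go(.4902,.092,.2255,100.1)
E
```

```text
clock: 54.28
position: [0.4901, 0.0921, 0.2334]
ee_rot: [-2.017, -2.408, 0.0]
force: [0.1, -0.6, -0.0]
width: 0.213
t 54.27 p [0.4901 0.0921 0.2334] yaw 100.11 tilt [-0. -0.] F [ 0.1 -0.6 -0. ] w 0.213 q [-0.55  0.47  0.34  2.08 -0.26  0.63  0.15]
dmm [-0.1  0.1  7.9] rot [-0.0001  0.      0.0001] rows 1
```

Now 2 mm below the board surface with no force, so the foot is entering. Continuing.

```bash
python3 -m pendant '[[[0,0,1,0,0,0,0.8],[0,0,2,0,0,0,0.8],[0,0,3,0,0,0,0.8],[0,0,4,0,0,0,0.8],[0,0,4,0,0,0,0.8]]]'; python3 -c "
from h import *
st()"
```

```text
clock: 54.9
position: [0.4901, 0.0921, 0.2293]
ee_rot: [-2.017, -2.408, 0.0]
force: [0.3, 0.0, -1.0]
width: 0.216
t 54.9 p [0.4901 0.0921 0.2293] yaw 100.11 tilt [-0.01 -0.  ] F [ 0.3  0.  -1. ] w 0.216 q [-0.55  0.48  0.34  2.08 -0.27  0.62  0.15]
```

```bash
python3 -m pendant '[[[0,0,1,0,0,0,0.8],[0,0,2,0,0,0,0.8],[0,0,3,0,0,0,0.8],[0,0,4,0,0,0,0.8],[0,0,4.5,0,0,0,0.8],[0,0,4.5,0,0,0,0.8]]]'; python3 -c "
from h import *
st()"
```

```text
clock: 55.65
position: [0.4902, 0.0921, 0.2253]
ee_rot: [-2.017, -2.408, -0.001]
force: [-1.0, -0.5, 6.4]
width: 0.219
t 55.65 p [0.4902 0.0921 0.2253] yaw 100.1 tilt [0.01 0.02] F [-1.  -0.5  6.4] w 0.219 q [-0.54  0.48  0.34  2.09 -0.27  0.61  0.16]
```

```bash
python3 -m pendant '[[[0,0,0,0,0,0,0.4],[0,0,0,0,0,0,0.2],[0,0,0,0,0,0,0],[0,0,0,0,0,0,0],[0,0,0,0,0,0,0],[0,0,-20,0,0,0,0],[0,0,-50,0,0,0,0],[0,0,-100,0,0,0,0],[-80,0,-130,0,0,0,0],[-80,0,-130,0,0,0,0],[-80,0,-130,0,0,0,0],[-80,0,-130,0,0,0,0]]]'
python3 - <<'E'
from h import *
st()
for n in ["scene","wrist","top"]: cv2.imwrite(f"pics/{n}36.png",get_image(n)[:,:,::-1])
crop("pics/wrist36.png","pics/w36c.png",270,100,400,270,4)
E
```

```text
clock: 57.15
position: [0.5039, 0.0143, 0.3545]
ee_rot: [-2.016, -2.409, 0.0]
force: [-0.2, -0.4, 0.4]
width: 0.502
t 57.15 p [0.5039 0.0143 0.3545] yaw 100.15 tilt [-0.05  0.03] F [-0.2 -0.4  0.4] w 0.502 q [-0.49  0.3   0.45  1.96 -0.16  0.92  0.22]
```

View pics/wrist36.png

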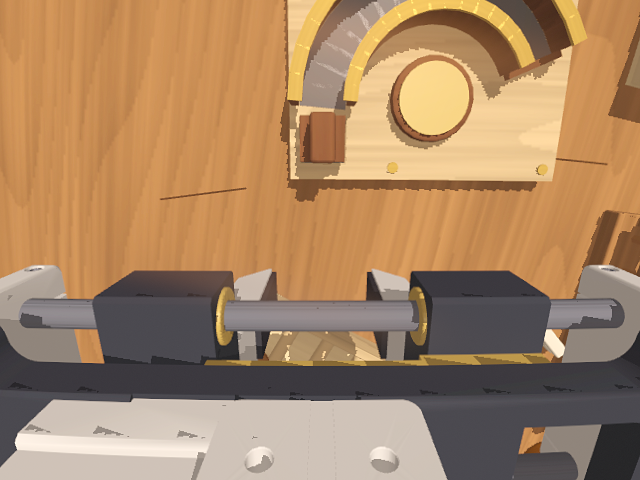

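View pics/scene36.png

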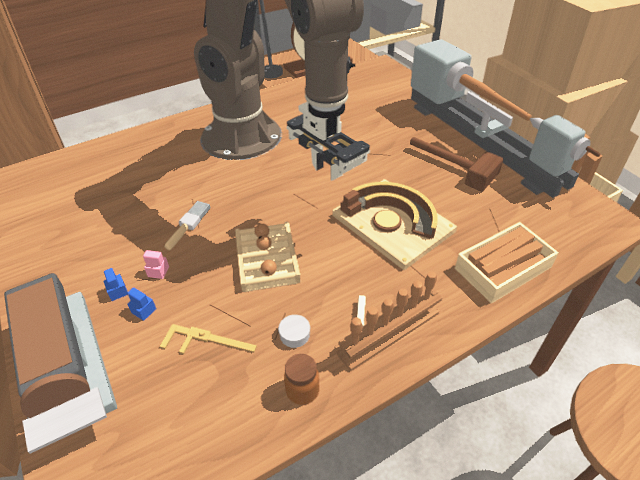

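Run:
```python
from h import *
s=arm.observe()
im=cv2.imread("pics/wrist36.png")
big=cv2.resize(im[95:185,280:370],None,fx=6,fy=6,interpolation=cv2.INTER_CUBIC)
def line(pts,col):
    q=[tuple(int(v) for v in ((a-[280,95]+.5)*6)) for a in proj("wrist",pts,s)]
    for i in range(4): cv2.line(big,q[i],q[(i+1)%4],col,1)
c=(.4902,.092);h=.01925
for z,hx,col in((.044,h,(255,0,0)),(.072,.010,(0,255,0))):
    line([[*tw(A,c,(x,y)),z] for x,y in((hx,h),(hx,-h),(-hx,-h),(-hx,h))],col)
t=cv2.imread("pics/top36.png")[205:310,335:425]
cv2.imwrite("pics/c36.png",np.hstack([big[:510],cv2.resize(t,(240,280)).copy() if 0 else np.vstack([cv2.resize(t,(240,280)),np.zeros((230,240,3),np.uint8)])]))
```

```text
(no output)
```

View pics/c36.png

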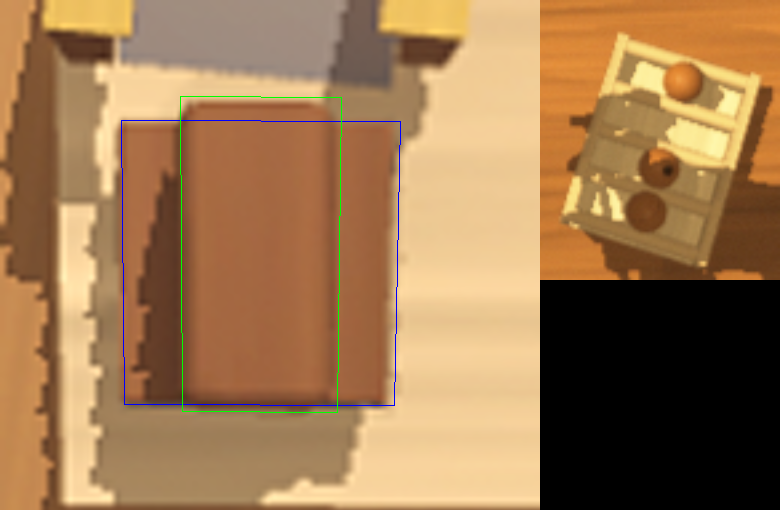

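```bash
python3 -c "
from cell import arm
print(arm.sign_off())"
```

```text
the job is handed in; nothing more can be done
None
```

The job is handed in at about 57 s. All three knobs in the race went one at a time through the well and into the drying rack, and the dark stop block is plugged in the well.

**Knobs:** They sit in the rack grooves at x = +60, −60 and −20 mm. The last top and scene pictures show all three resting in their grooves. The two in neighbouring grooves should be about 40 mm apart, which is the groove spacing; I did not measure it from the pictures. The race was empty when the block went in.

**Stop block:** It had been knocked a few centimetres aside during the run, so I measured its position again before gripping it. It reached the well floor with a push of about 6 N, at a height within 0.5 mm of the expected seat. After I let go, the wrist picture matched a model of the block seated upright to about 1 mm.

**What went wrong:** My first try at entering the slot, with the fingers turned the wrong way, wedged them between the keep strips. The wrist force was about 55 N at that moment. I freed them, turned the gripper a quarter turn, and every later push read only 1–2 N at most.

**Small disagreement:** The wrist and top cameras differed by about 1–3 mm on the position of the well. I used the wrist camera's figure.

The other things on the bench looked undisturbed in the last scene picture. I did not measure them, and signing off gave no verdict.

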